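# Load the bench shaker and pin its drawer

## Robot

A 6-joint arm with a two-finger parallel gripper is mounted at the origin on a cart in front of the work surface, level with it; the furniture and walls round the work are solid. World frame = base frame: x ahead of the robot, y to its left, z up, the work surface at z = 0. Lengths are in m, angles in rad, forces in N, time in s.
With the tool pointing down it reaches from about 0.25 to 0.775 m from the base axis. Payload 4 kg.
Tool frame: the origin (TCP) lies midway between the tips of the shut fingers; the grasp point (between the pads) lies 19 mm behind it; z points along the fingers, y is the line along which they close (so a half turn about z gives the same grasp; the last joint's range is limited). The gripper opens to 94 mm and grips with 3 to 60 N. Pads are 16 mm wide; open, the fingers measure 119 mm over their backs; the gripper's body (75 mm by 177 mm) begins 78 mm behind the grasp point.
Start: joints at [1.243, 0.087, 1.371, -0, 1.684, -0.103], TCP at [0.123, 0.536, 0.206] pointing down, gripper open.
Joint ranges: [-3.1, 3.1], [-0.76, 2.03], [0.27, 2.55], [-1.08, 4.22], [0.17, 2.65], [-2.57, 2.57]. Speed limits (rad/s): [2.79, 2.79, 3.14, 3.14, 3.14, 3.14].

## Interface

Orientations are given as [roll, pitch, yaw] about the fixed x, y, z axes, in that order (R = Rz(yaw) Ry(pitch) Rx(roll)).
In Python, from bench import robot gives the robot as it stands.
- The arm moves only by the tool servo_tool, never from a script. Its argument "moves" is a list of rows, each a list of 5 numbers: the shift along the tool's x, y, z in units of 25 mm (1.0 is 25 mm), then the turn about the tool's z in units of 6 degrees (1.0 is 6 degrees), then the closure, from 0 (fully open) to 1 (shut). In form: [[dx, dy, dz, yaw, gripper], ...]. A call has 1 to 10 rows; each row is the pose to reach, as a shift and turn from the pose commanded when the call began, along the tool's axes at that moment; what a row does not reach only later rows make up. A row lasts 1/12 s, in which the tool goes at most 41.7 mm and 7.16 degrees, less where a joint would pass 70% of its speed; a pose out of reach is approached as far as the arm can. A call with a gripper value outside its range is refused whole. The fingers move at their own pace and stop on an object; the grip force is fixed at half the most. Time passes only in rows, so rows that repeat a pose let the fingers close. It gives the time, the measured TCP pose, the force, the opening and the grip force at its end, in the units of the state.
- robot.get_obs(): the state, without advancing time (a new reading comes with each control period).
- robot.snapshot(name): name is "scene" or "top" or "wrist"; returns a dict with "image" (384x512x3 uint8, blue, green, red), "fx", "fy", "cx", "cy" (pixels), "eye" and "orientation" of the camera in the world; the wrist camera has in their place "T_tool_cam" (4x4, takes a point from camera to tool coordinates, whose origin is the TCP and whose axes are the flange's). Camera axes: x right, y down, z forward; pixel columns grow to the right and rows downward; lengths in m; the calibration is good to about 2 mm. A picture is of the moment at which its call begins: read the wrist's pose just before it. There is no depth.
- robot.close_job(): hands the job in; it is judged then, once.
The state is a dict: "time": time; "joint_positions": joint angles; "qvel": joint speeds; "joint_torque": joint torques, N m; "tool_pos": TCP position; "ee_rot": TCP orientation; "wrist_force": force on the tool from outside, world axes, zero at the start; "wrist_torque": the same for the moment, N m; "width": finger opening in m; "finger_force": force on a finger pad.
Only numpy, scipy, OpenCV 4.12 (cv2) and the standard library are available. Lean on these libraries where they do the work, as an engineer would, in place of code of your own. Each camera call takes 0.05 s, during which the arm holds its last target. There are 200 camera calls.

## Task

Free the bench shaker's drawer by pressing the release key down through the small hole in the top of the shaker's grey lock column, slide the drawer right out, and stand every red-lidded jar upright in a pocket of the drawer, one jar to a pocket. Push the drawer fully home until the catch holds it, then lock it for shaking: drop the hitch pin through the cross hole of the steel stud from above and swing its sprung loop over the stud's end until it is fully shut. Put the release key back upright in its own hole in the pin stand, and do not disturb the flask beside it.

Things in the scene. Friction and masses are not known exactly. Their poses are not given: they have to be found in the camera images.
- shaker: bench shaker, white housing 112 deep, deck 134 high, with an equally high grey lock column at its left (whole width y -148 to +201); fixed. Origin on the worktop under the middle of its front face; x to its back, y left, z up. A square steel stud 24 x 24 sticks out of the column's front along -x at y = 179, its top 97 high, its free end 20 beyond the middle of its cross hole
- access_hole (a point): middle of the small round hole (13 wide, steel rim) in the top of the shaker's lock column, 134 high; axes as the shaker. The hidden catch's pad lies 24 below and yields straight down against a spring: 2.5 N at first, 4 to 6 N when it lets go after about 7 mm, stop at 14 mm. A spring plunger then throws the drawer out by some 30 mm or more
- drawer (a joint): how far the drawer is out, m: 0 = home, held by the catch; 0.100 = fully out, along the shaker's -x, friction 1.5 N. The last 28 mm inwards work against the ejector spring (3 to 6 N), with some 5 N more as the catch rides over; it snaps in at 0, hard stop 6 mm farther. Front plate 12 thick, top 75 high; its left end carries an eye round the stud, top 105 high
- drawer_handle (a point): middle of the drawer's bar handle: round steel bar 10 thick, 100 long along y, 56 above the worktop, with 38 free between bar and drawer front; axes as the shaker; moves with the drawer
- pocket_1 (a point): middle of the floor of drawer pocket 1 of 4 in a row (1 leftmost), 66 x 66 inside, walls 24 high, 3 mm wall between neighbours (69 from middle to middle), floor 28 above the worktop; moves with the drawer. Home, it lies under the deck; fully out, 55 in front of it
- pocket_2 (a point): middle of the floor of drawer pocket 2 of 4 in a row (1 leftmost), 66 x 66 inside, walls 24 high, 3 mm wall between neighbours (69 from middle to middle), floor 28 above the worktop; moves with the drawer. Home, it lies under the deck; fully out, 55 in front of it
- pocket_3 (a point): middle of the floor of drawer pocket 3 of 4 in a row (1 leftmost), 66 x 66 inside, walls 24 high, 3 mm wall between neighbours (69 from middle to middle), floor 28 above the worktop; moves with the drawer. Home, it lies under the deck; fully out, 55 in front of it
- pocket_4 (a point): middle of the floor of drawer pocket 4 of 4 in a row (1 leftmost), 66 x 66 inside, walls 24 high, 3 mm wall between neighbours (69 from middle to middle), floor 28 above the worktop; moves with the drawer. Home, it lies under the deck; fully out, 55 in front of it
- jar_1: white sample jar with red screw lid, 59 wide, 82 high (lid 56 wide, from height 64 up), 0.31 kg; origin at the middle of its underside, z up. Two to four jars are there
- jar_2: white sample jar with red screw lid, 59 wide, 82 high (lid 56 wide, from height 64 up), 0.31 kg; origin at the middle of its underside, z up. Two to four jars are there
- jar_3: white sample jar with red screw lid, 59 wide, 82 high (lid 56 wide, from height 64 up), 0.31 kg; origin at the middle of its underside, z up. Two to four jars are there
- jar_4: white sample jar with red screw lid, 59 wide, 82 high (lid 56 wide, from height 64 up), 0.31 kg; origin at the middle of its underside, z up. Two to four jars are there
- pin_stand: grey block 52 x 110, 58 high, on a black foot 64 x 122, fixed; holds the release key and the hitch pin upright in two holes 12 wide, 54 deep. Origin under its middle
- key_place (a point): mouth of the release key's own hole in the stand's top (60 from the hitch pin's hole); axes as the stand
- release_key: release key: steel rod 8 thick, 52 long with tapered tip, under a red square grip 15 x 15, from 4 to 48 above the origin. Origin on its axis at the underside of the collar, z up; stands in the stand at the start, collar on the stand's top
- hitch_pin: hitch pin: steel shank 8 thick, 50 long, tapered tip, under a round-collared head 20 x 26, 22 high; on it a dark square grip 14 x 14 (flats along its x and y) from 22 to 53. A brass wire loop is hinged 11 above the origin about the y axis; open, it points along the pin's -x. Origin on the axis at the collar's underside (top of the shank). Starts upright in the stand, loop open
- loop (a joint): swing of the hitch pin's loop, rad: 0 = shut, hanging beside the shank's tip; 1.57 = open, 7 degrees above level along the pin's -x. A light detent holds it open; past mid-swing a spring pulls it shut, but friction may stop it part-way: push it below 0.4. 1 to 2 N at its end swings it. 36 wide inside, so it passes over the stud's end when the pin's -x points to the stud's free end (shaker's -x)
- loop_end (a point): middle of the loop's outer cross wire (5 thick), 56 from its hinge
- cross_hole (a point): mouth of the vertical cross hole (10.8 wide, chamfered, goes through) in the stud's top face; axes as the shaker. With the drawer home the eye stands 15 to 27 behind it
- titration_flask: conical flask 85 wide, 144 high, a bystander; origin at the middle of its underside

How it is judged:
On the way, in this order (a step that is already met when the one before it is completed fails the run):
1. the drawer is thrown out while the release key stands in the access hole (value of joint drawer above 0.012 m and horizontal distance between release_key and access_hole below 0.01 m and z of release_key in the frame of access_hole below 0.04 m), for 0.1 s.
2. with the drawer out, all jars stand in its pockets (value of joint drawer above 0.06 m and ((horizontal distance between jar_1 and pocket_1 below 0.008 m and z of jar_1 in the frame of pocket_1 below 0.006 m) or (horizontal distance between jar_1 and pocket_2 below 0.008 m and z of jar_1 in the frame of pocket_2 below 0.006 m) or (horizontal distance between jar_1 and pocket_3 below 0.008 m and z of jar_1 in the frame of pocket_3 below 0.006 m) or (horizontal distance between jar_1 and pocket_4 below 0.008 m and z of jar_1 in the frame of pocket_4 below 0.006 m)) and angle between each of jar_1, jar_2, jar_3, jar_4's own z axis and vertical below 0.12 rad and ((horizontal distance between jar_2 and pocket_1 below 0.008 m and z of jar_2 in the frame of pocket_1 below 0.006 m) or (horizontal distance between jar_2 and pocket_2 below 0.008 m and z of jar_2 in the frame of pocket_2 below 0.006 m) or (horizontal distance between jar_2 and pocket_3 below 0.008 m and z of jar_2 in the frame of pocket_3 below 0.006 m) or (horizontal distance between jar_2 and pocket_4 below 0.008 m and z of jar_2 in the frame of pocket_4 below 0.006 m)) and ((horizontal distance between jar_3 and pocket_1 below 0.008 m and z of jar_3 in the frame of pocket_1 below 0.006 m) or (horizontal distance between jar_3 and pocket_2 below 0.008 m and z of jar_3 in the frame of pocket_2 below 0.006 m) or (horizontal distance between jar_3 and pocket_3 below 0.008 m and z of jar_3 in the frame of pocket_3 below 0.006 m) or (horizontal distance between jar_3 and pocket_4 below 0.008 m and z of jar_3 in the frame of pocket_4 below 0.006 m)) and ((horizontal distance between jar_4 and pocket_1 below 0.008 m and z of jar_4 in the frame of pocket_1 below 0.006 m) or (horizontal distance between jar_4 and pocket_2 below 0.008 m and z of jar_4 in the frame of pocket_2 below 0.006 m) or (horizontal distance between jar_4 and pocket_3 below 0.008 m and z of jar_4 in the frame of pocket_3 below 0.006 m) or (horizontal distance between jar_4 and pocket_4 below 0.008 m and z of jar_4 in the frame of pocket_4 below 0.006 m))), for 0.2 s.
3. the loaded drawer is home and held (value of joint drawer below 0.004 m and ((horizontal distance between jar_1 and pocket_1 below 0.008 m and z of jar_1 in the frame of pocket_1 below 0.006 m) or (horizontal distance between jar_1 and pocket_2 below 0.008 m and z of jar_1 in the frame of pocket_2 below 0.006 m) or (horizontal distance between jar_1 and pocket_3 below 0.008 m and z of jar_1 in the frame of pocket_3 below 0.006 m) or (horizontal distance between jar_1 and pocket_4 below 0.008 m and z of jar_1 in the frame of pocket_4 below 0.006 m)) and angle between each of jar_1, jar_2, jar_3, jar_4's own z axis and vertical below 0.12 rad and ((horizontal distance between jar_2 and pocket_1 below 0.008 m and z of jar_2 in the frame of pocket_1 below 0.006 m) or (horizontal distance between jar_2 and pocket_2 below 0.008 m and z of jar_2 in the frame of pocket_2 below 0.006 m) or (horizontal distance between jar_2 and pocket_3 below 0.008 m and z of jar_2 in the frame of pocket_3 below 0.006 m) or (horizontal distance between jar_2 and pocket_4 below 0.008 m and z of jar_2 in the frame of pocket_4 below 0.006 m)) and ((horizontal distance between jar_3 and pocket_1 below 0.008 m and z of jar_3 in the frame of pocket_1 below 0.006 m) or (horizontal distance between jar_3 and pocket_2 below 0.008 m and z of jar_3 in the frame of pocket_2 below 0.006 m) or (horizontal distance between jar_3 and pocket_3 below 0.008 m and z of jar_3 in the frame of pocket_3 below 0.006 m) or (horizontal distance between jar_3 and pocket_4 below 0.008 m and z of jar_3 in the frame of pocket_4 below 0.006 m)) and ((horizontal distance between jar_4 and pocket_1 below 0.008 m and z of jar_4 in the frame of pocket_1 below 0.006 m) or (horizontal distance between jar_4 and pocket_2 below 0.008 m and z of jar_4 in the frame of pocket_2 below 0.006 m) or (horizontal distance between jar_4 and pocket_3 below 0.008 m and z of jar_4 in the frame of pocket_3 below 0.006 m) or (horizontal distance between jar_4 and pocket_4 below 0.008 m and z of jar_4 in the frame of pocket_4 below 0.006 m))), for 0.3 s.
4. the hitch pin stands through the cross hole, loop still open (horizontal distance between hitch_pin and cross_hole below 0.004 m and z of hitch_pin in the frame of cross_hole below 0.004 m and angle between hitch_pin's own z axis and vertical below 0.15 rad and value of joint loop above 0.8 rad), for 0.1 s.
At the end, for the whole second after the job is handed in: Drawer home within 4 mm; every jar upright in a pocket (within 8 mm of its middle); hitch pin down in the stud's cross hole, collar within 4 mm of the stud's top, loop shut over the stud's end (under 0.12 rad); release key upright in its hole of the stand, collar within 6 mm of its top (all of step 3 and horizontal distance between hitch_pin and cross_hole below 0.004 m and z of hitch_pin in the frame of cross_hole below 0.004 m and angle between hitch_pin's own z axis and vertical below 0.15 rad and value of joint loop below 0.12 rad and angle between the x axis of hitch_pin and the x axis of shaker, either way round below 0.35 rad and horizontal distance between release_key and key_place below 0.005 m and z of release_key in the frame of key_place below 0.006 m and angle between release_key's own z axis and vertical below 0.12 rad); the robot touches nothing.
It fails at once if the flask is pushed aside by more than 30 mm or tipped (distance of titration_flask from where it was at the start of the episode above 0.03 m or angle between titration_flask's own z axis and vertical above 0.5 rad).
Of jar_1, jar_2, jar_3, jar_4 only 2 to 4 are there at a start; the rules pass over those that are not, and their reading is None.
At some moment in a run one of jar_1, jar_2, jar_3, jar_4 may be knocked a few centimetres aside while the robot is not near it.
Once in a run the grip may slacken for a moment while it holds something.
It also fails if it takes over 210 s, if anything falls off the work surface, if the arm or the gripper's body presses on something with over 40 N, if the wrist force passes 120 N, or if a joint passes its speed limit or range.

## Working session

There is one attempt and no reset: what is moved stays moved. The work goes in short steps, Python scripts to look and compute and a tool call to move; the robot and the scene stay as the last step left them, time stands still between calls to the robot, and variables do not carry over. Pictures are saved under pics/ and viewed, at most 14 in all, crops included, and the job is handed in when it is done.

Besides the shell and the picture viewer there is one more tool, called after "Call:" as name(argument=value, ...), one argument or row to a line, values as JSON. servo_tool: Moves the arm, as the interface text tells. Its arguments: {"type":"object","properties":{"moves":{"type":"array"}},"required":["moves"]}

```bash
mkdir -p pics; ls
cat > h.py <<'E'
import numpy as np, cv2
from scipy.spatial.transform import Rotation as R
from bench import robot
def snap(name,fn=None):
    o=robot.get_obs(); s=robot.snapshot(name)
    if fn: cv2.imwrite('pics/'+fn,s['image'])
    return o,s
E
python3 - <<'E'
from h import *
for n in ['scene','top']:
    o,s=snap(n,n+'1.png'); print(n,{k:v for k,v in s.items() if k!='image'})
o,s=snap('wrist','wrist1.png'); print(s['T_tool_cam'],s['fx'],s['cx'],s['cy'],o)
E
```

```text
pics
scene {'fx': 484.8659135331906, 'fy': 484.8659135331906, 'cx': 254.35418419514576, 'cy': 184.94812040246293, 'eye': array([0.16469765, 0.78232586, 0.93543528]), 'orientation': array([-2.33522281, -0.005507  , -2.68331741])}
top {'fx': 417.84209697154455, 'fy': 417.84209697154455, 'cx': 253.00329272637052, 'cy': 192.64191835914488, 'eye': array([0.30822172, 0.03199592, 1.35441714]), 'orientation': array([-2.95712733, -0.01616411, -1.58771258])}
[[ 7.48878480e-04 -9.66575021e-01 -2.56382853e-01  7.48159091e-02]
 [ 9.99999715e-01  6.98566390e-04  2.87310335e-04 -5.79501736e-04]
 [-9.86065495e-05 -2.56382995e-01  9.66575269e-01 -1.80575510e-01]
 [ 0.00000000e+00  0.00000000e+00  0.00000000e+00  1.00000000e+00]] 274.30738853421764 255.712661486142 197.19520721295964 {'time': 0.1, 'joint_positions': array([ 1.24289767e+00,  8.78900606e-02,  1.37207181e+00, -2.57496370e-06,
        1.68362639e+00, -1.03107654e-01]), 'qvel': array([ 0.00164669, -0.00109284, -0.00355459,  0.00055002, -0.00042213,
        0.00070802]), 'joint_torque': array([ 2.27017190e-03, -3.41252375e+01, -3.03302336e+01,  7.19187339e-02,
        3.03983619e-02, -1.19717683e-04]), 'tool_pos': array([0.12244606, 0.53569027, 0.20443222]), 'ee_rot': array([-3.13960738e+00, -2.02852504e-04,  2.91680116e+00]), 'wrist_force': array([ 1.16231782, -0.15653173, -0.04696399]), 'wrist_torque': array([ 0.00539719, -0.00758746,  0.03573284]), 'finger_force': 0.0, 'width': 0.09385607818527465}
```

View pics/scene1.png

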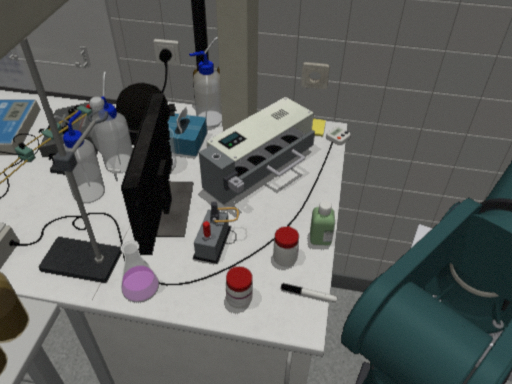

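View pics/top1.png

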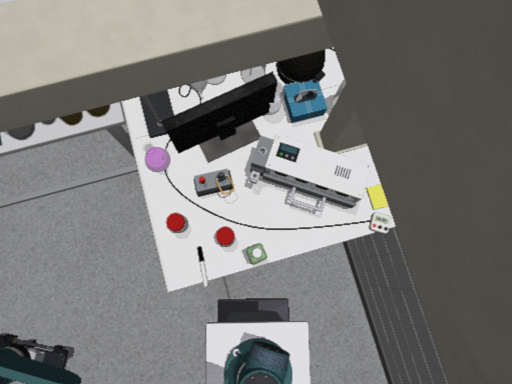

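The scene picture shows the shaker (scene 200-315, 100-200), pin stand (210,235), flask (138,272), and two jars (286,240) and (239,283). In the top picture the jars are at (176,222) and (226,236), the stand is at (213,183), and the stud is near (255,175). Next I enlarge both.

Run:
```python
import cv2
a=cv2.imread('pics/top1.png')[120:300,140:380]; cv2.imwrite('pics/topc.png',cv2.resize(a,None,fx=3.3,fy=3.3,interpolation=cv2.INTER_CUBIC))
a=cv2.imread('pics/scene1.png')[90:310,110:350]; cv2.imwrite('pics/scenec.png',cv2.resize(a,None,fx=2.7,fy=2.7,interpolation=cv2.INTER_CUBIC))
```

```text
(no output)
```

View pics/topc.png

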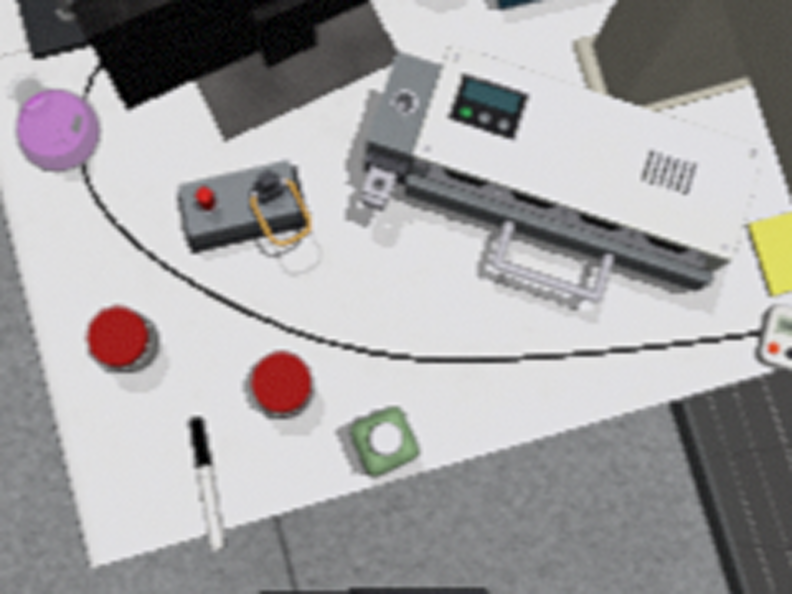

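View pics/scenec.png

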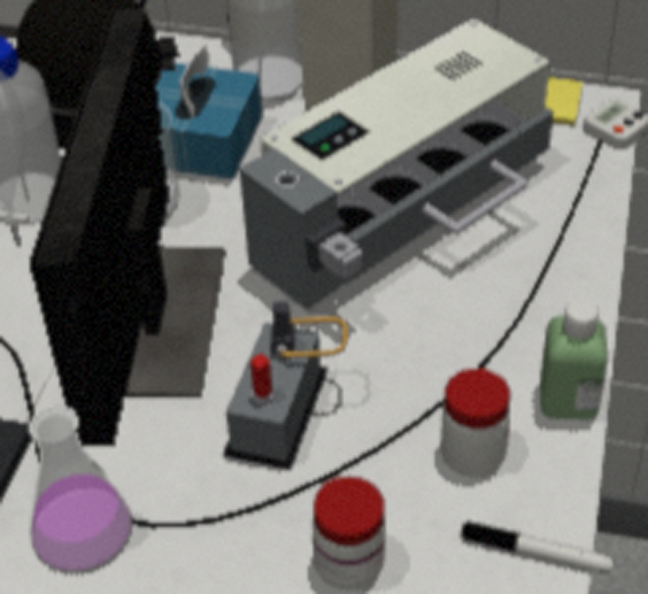

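```bash
cat >> h.py <<'E'
def ray(s,uv,o=None):
    d=np.array([(uv[0]-s['cx'])/s['fx'],(uv[1]-s['cy'])/s['fy'],1.])
    if 'eye' in s: e=s['eye']; M=R.from_euler('xyz',s['orientation']).as_matrix()
    else:
        T=s['T_tool_cam']; Rt=R.from_euler('xyz',o['ee_rot']).as_matrix()
        e=o['tool_pos']+Rt@T[:3,3]; M=Rt@T[:3,:3]
    d=M@d; return np.array(e),d/np.linalg.norm(d)
def tri(rays):
    A=0;b=0
    for e,d in rays:
        P=np.eye(3)-np.outer(d,d); A=A+P; b=b+P@e
    p=np.linalg.solve(A,b); return p,max(np.linalg.norm((np.eye(3)-np.outer(d,d))@(p-e)) for e,d in rays)
def onz(r,z): return r[0]+r[1]*(z-r[0][2])/r[1][2]
def proj(s,p,o=None):
    if 'eye' in s: e=s['eye']; M=R.from_euler('xyz',s['orientation']).as_matrix()
    else:
        T=s['T_tool_cam']; Rt=R.from_euler('xyz',o['ee_rot']).as_matrix()
        e=o['tool_pos']+Rt@T[:3,3]; M=Rt@T[:3,:3]
    q=M.T@(np.array(p)-e); return np.array([s['cx']+s['fx']*q[0]/q[2],s['cy']+s['fy']*q[1]/q[2]])
E
python3 - <<'E'
from h import *
o,t=snap('top'); _,s=snap('scene')
P=dict(hole=((405,101),(288,179),.134),key=((205,193),(261,358),.106),pin=((268,180),(282,306),.111),cross=((380,184),(340,246),.097),
 jA=((119,338),(348,506),.082),jB=((281,383),(477,395),.082),hl=((487,268),(430,208),.056),hr=((598,297),(523,180),.056),
 deckR=((757,152),(548,62),.134),colbl=((393,55),(245,172),.134),colfl=((367,146),(305,208),.134))
for k,(a,b,z) in P.items():
    ra=ray(t,((a[0]+.5)/3.3-.5+140,(a[1]+.5)/3.3-.5+120)); rb=ray(s,((b[0]+.5)/2.7-.5+110,(b[1]+.5)/2.7-.5+90))
    print(k,tri([ra,rb]),onz(ra,z)[:2],onz(rb,z)[:2])
E
```

```text
hole (array([ 0.66548934, -0.02244866,  0.13293043]), np.float64(0.0006582427224068925)) [ 0.66582687 -0.02220124] [ 0.6641167  -0.02141569]
key (array([0.58786593, 0.16351791, 0.10491118]), np.float64(0.00042746210403174576)) [0.58803837 0.16354576] [0.58686616 0.16427351]
pin (array([0.59940235, 0.10527284, 0.10878403]), np.float64(0.0004521577934159901)) [0.59844345 0.10499731] [0.59870838 0.10714047]
cross (array([0.59737208, 0.00125083, 0.09437963]), np.float64(0.0002782144228874297)) [0.59649857 0.00123437] [0.59631232 0.0037128 ]
jA (array([0.45966907, 0.246178  , 0.07568017]), np.float64(0.0016957522007237978)) [0.45728834 0.24461348] [0.4591893 0.2504151]
jB (array([0.41478747, 0.09580351, 0.07586799]), np.float64(0.0008412030343643642)) [0.41346064 0.09529404] [0.41383324 0.10083896]
hl (array([ 0.53175732, -0.0928786 ,  0.08916322]), np.float64(0.015456232017866224)) [ 0.52225383 -0.1005946 ] [ 0.56228095 -0.12456132]
hr (array([ 0.49317807, -0.20515253,  0.05791131]), np.float64(0.0007291779065682355)) [ 0.49273525 -0.20566421] [ 0.49462546 -0.20720558]
deckR (array([ 0.57628229, -0.35936115,  0.09936638]), np.float64(0.04521931328449009)) [ 0.61349008 -0.34364001] [ 0.51373934 -0.30827026]
colbl (array([ 0.70826062, -0.01269678,  0.13327634]), np.float64(0.002008519731749053)) [ 0.71002115 -0.01203617] [ 0.7055756  -0.01206727]
colfl (array([0.62375494, 0.01406723, 0.14105751]), np.float64(0.0019162629141718554)) [0.62369862 0.01336923] [0.62987599 0.00740798]
```

```bash
cat >> h.py <<'E'
def mv(x,y,z,yaw):
    o=robot.get_obs(); M=R.from_euler('xyz',o['ee_rot']).as_matrix()
    d=M.T@(np.array([x,y,z])-o['tool_pos'])/.025
    w=(yaw-o['ee_rot'][2]+np.pi)%(2*np.pi)-np.pi
    print('move',d.round(2),'turn',round(-np.degrees(w)/6,2))
E
python3 - <<'E'
from h import *
o,t=snap('top'); _,s=snap('scene')
for k,(a,b) in dict(mon=((130,107),(40,265)),flask=((75,125),(55,425))).items():
    ra=ray(t,((a[0]+.5)/3.3-.5+140,(a[1]+.5)/3.3-.5+120)); rb=ray(s,((b[0]+.5)/2.7-.5+110,(b[1]+.5)/2.7-.5+90))
    print(k,tri([ra,rb]))
mv(.55,.12,.26,np.pi+.19); mv(.55,.03,.26,np.pi-.1)
E
```

```text
mon (array([0.67817152, 0.23753487, 0.22689994]), np.float64(0.04546651042866766))
flask (array([0.67587703, 0.29544334, 0.1048842 ]), np.float64(0.022165288520059112))
move [-20.38 -12.41  -2.19] turn -3.96
move [-21.18 -15.92  -2.19] turn -1.19
```

Call:
servo_tool(
  moves=[
    [-1.4,-0.8,-0.2,-0.3,0],
    [-2.8,-1.7,-0.4,-0.6,0],
    [-4.2,-2.5,-0.6,-0.9,0],
    [-5.6,-3.4,-0.8,-1.2,0],
    [-7,-4.3,-1,-1.5,0],
    [-8.4,-5.1,-1.2,-1.8,0],
    [-9.8,-6,-1.4,-2.1,0],
    [-11.2,-6.8,-1.6,-2.4,0],
    [-12.6,-7.7,-1.8,-2.7,0],
    [-14,-8.5,-2,-3,0],
  ],
)

```text
time: 1.18
tool_pos: [0.4174, 0.2492, 0.2561]
ee_rot: [3.141, 0.001, -3.051]
wrist_force: [0.5, 0.4, -0.8]
width: 0.0938
finger_force: 0.0
```

```bash
python3 -c "
from h import *
import numpy as np
mv(.55,.12,.26,np.pi+.19); print(robot.get_obs()['joint_positions'].round(2))"
```

```text
move [-4.81 -5.63 -0.16] turn -0.95
[ 0.42 -0.06  1.42  0.    1.78 -1.24]
```

Call:
servo_tool(
  moves=[
    [-1.1,-1.2,0,-0.2,0.3],
    [-2.1,-2.4,-0.1,-0.4,0.5],
    [-3.1,-3.6,-0.1,-0.6,0.57],
    [-4.1,-4.8,-0.2,-0.8,0.57],
    [-4.8,-5.6,-0.2,-0.95,0.57],
    [-4.8,-5.6,-0.2,-0.95,0.57],
    [-4.8,-5.6,-0.2,-0.95,0.57],
  ],
)

```text
time: 1.77
tool_pos: [0.5489, 0.1212, 0.2597]
ee_rot: [3.141, -0.002, -2.956]
wrist_force: [-0.2, 0.7, 0.2]
width: 0.0509
finger_force: 0.0
```

```bash
python3 -c "
from h import *
import numpy as np,pickle
o,s=snap('wrist','w1.png'); pickle.dump((o,s),open('w1.pkl','wb')); print(o['tool_pos'],o['ee_rot'])
mv(.55,.01,.26,np.pi-.28)
cv2.imwrite('pics/w1b.png',cv2.resize(s['image'],(800,600),interpolation=cv2.INTER_CUBIC))"
```

```text
[0.54894875 0.12119984 0.25969823] [ 3.14098301e+00 -1.55337842e-03 -2.95552981e+00]
move [ 0.77 -4.42  0.  ] turn 4.47
```

View pics/w1b.png

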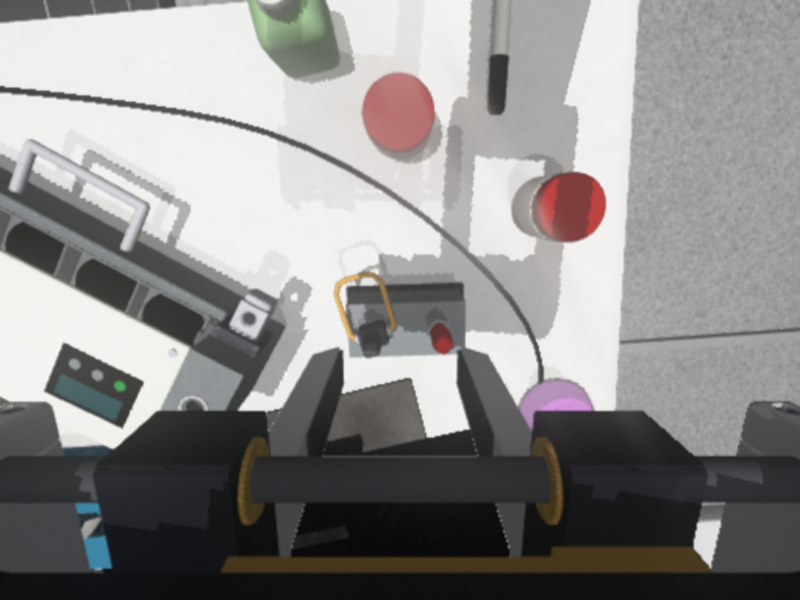

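Call:
servo_tool(
  moves=[
    [0.1,-0.8,0,0.8,0.57],
    [0.3,-1.6,0,1.6,0.57],
    [0.4,-2.4,0,2.4,0.57],
    [0.6,-3.2,0,3.2,0.57],
    [0.7,-4,0,4,0.57],
    [0.8,-4.4,0,4.5,0.57],
    [0.8,-4.4,0,4.5,0.57],
    [0.8,-4.4,0,4.5,0.57],
  ],
)

```text
time: 2.48
tool_pos: [0.5489, 0.0117, 0.2609]
ee_rot: [3.141, 0.0, 2.862]
wrist_force: [0.2, -0.8, -1.0]
width: 0.0403
finger_force: 0.0
```

```bash
python3 -c "
from h import *
import numpy as np,pickle
o,s=snap('wrist','w2.png'); pickle.dump((o,s),open('w2.pkl','wb')); print(o['tool_pos'],o['ee_rot'])
cv2.imwrite('pics/w2b.png',cv2.resize(s['image'],(800,600),interpolation=cv2.INTER_CUBIC))"
```

```text
[0.54890896 0.01165501 0.26092971] [3.14063096e+00 3.80975844e-04 2.86150843e+00]
```

View pics/w2b.png

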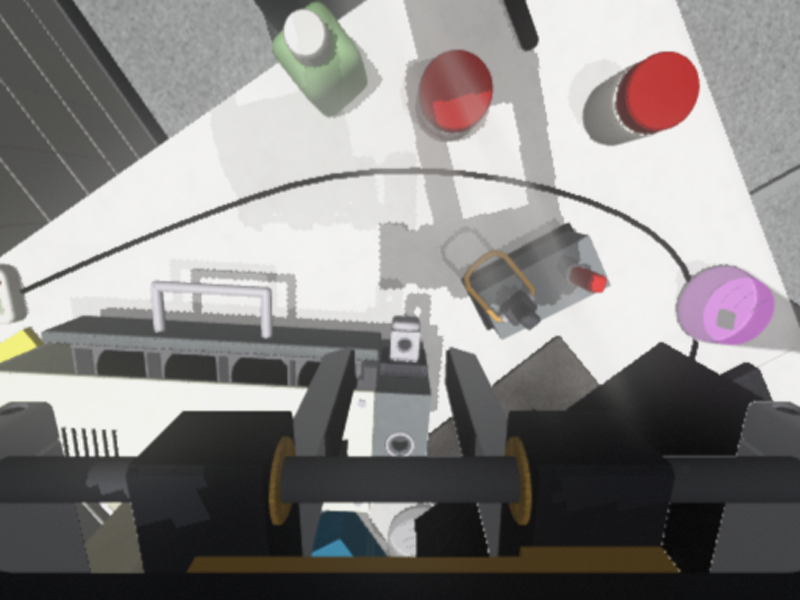

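Run:
```python
from h import *
import pickle
w1=pickle.load(open('w1.pkl','rb')); w2=pickle.load(open('w2.pkl','rb'))
P=dict(hole=((193,405),(400,444)),cross=((250,317),(405,343)),key=((443,346),(597,283)),pin=((373,343),(528,315)),b1=((30,145),(157,287)),b2=((143,208),(268,291)),jA=((572,206),(661,90)),jB=((398,112),(455,90)))
f=lambda w,u: ray(w[1],((u[0]+.5)/1.5625-.5,(u[1]+.5)/1.5625-.5),w[0])
q={}
for k,(a,b) in P.items():
    p,r=tri([f(w1,a),f(w2,b)]); q[k]=p; print(k,p.round(4),round(r,4))
print(f(w1,(0,0))[0],f(w2,(0,0))[0])
d=q['b2']-q['b1']; print('psi',np.arctan2(-d[0],d[1])); d=q['hole']-q['cross']; print(np.arctan2(d[1],d[0]),np.linalg.norm(d[:2]))
d=q['key']-q['pin'];print('stand',np.arctan2(-d[0],d[1]),np.linalg.norm(d[:2]))
# crops for detail
for n,w,(x,y) in (('a',w1,(260,205)),('b',w2,(355,190))):
    cv2.imwrite(f'pics/{n}.png',cv2.resize(w[1]['image'][y-45:y+45,x-60:x+60],(600,450),interpolation=cv2.INTER_CUBIC))
cv2.imwrite('pics/ab.png',np.hstack([cv2.resize(cv2.imread(f'pics/{n}.png'),(400,300)) for n in 'ab']))
```

```text
hole [ 0.6598 -0.0207  0.1399] 0.0011
cross [0.5954 0.0025 0.0961] 0.0002
key [0.5865 0.1645 0.1057] 0.0006
pin [0.598  0.1073 0.1002] 0.0006
b1 [ 0.4933 -0.2001  0.0637] 0.0006
b2 [ 0.525  -0.1033  0.0697] 0.0008
jA [0.4574 0.2486 0.0763] 0.0
jB [0.4141 0.0942 0.0799] 0.0002
[0.47559038 0.10677614 0.44039072] [0.47676565 0.03162308 0.4414778 ]
psi -0.3160167353656691
-0.3453019006489285 0.06843934762450882
stand 0.19817457030491345 0.058381015074896694
```

View pics/ab.png

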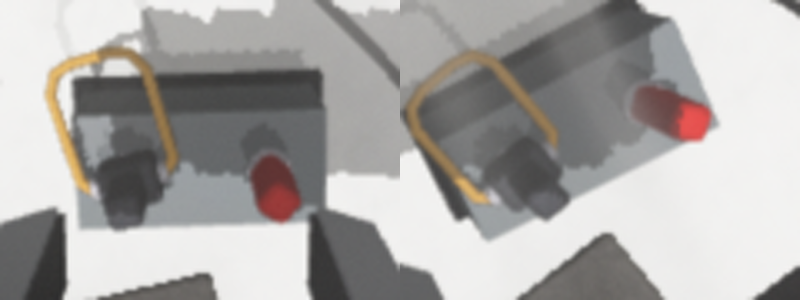

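Run:
```python
from h import *
import pickle
w1=pickle.load(open('w1.pkl','rb')); w2=pickle.load(open('w2.pkl','rb'))
f=lambda w,u: ray(w[1],u,w[0])
g=lambda u:((u[0]+.5)/1.5625-.5,(u[1]+.5)/1.5625-.5)
for k,a,b in (('pin',(237.6,222.7),(339.5,205)),('key',(284.3,221.4),(383,181.3)),('loop',(228.5,176.5),(309,168.5))):
    print(k,tri([f(w1,a),f(w2,b)]))
for k,a,b,z in (('hole',g((193,405)),g((400,444)),.134),('cross',g((250,317)),g((405,343)),.097),('key',(284.3,221.4),(383,181.3),.106),('pin',(237.6,222.7),(339.5,205),.111),('b1',g((30,145)),g((157,287)),.0605),('b2',g((143,208)),g((268,291)),.0605)):
    print(k,onz(f(w1,a),z)[:2],onz(f(w2,b),z)[:2])
mv(.587,.164,.16,np.pi+.2)
```

```text
pin (array([0.60043051, 0.10686161, 0.10742613]), np.float64(0.000894167808946733))
key (array([0.58711487, 0.16592648, 0.10518816]), np.float64(0.00022643933112364423))
loop (array([0.54878691, 0.08400036, 0.08210299]), np.float64(0.0015644415692883543))
hole [ 0.66216247 -0.02294898] [ 0.66469654 -0.02182244]
cross [0.59491347 0.00277056] [0.59528187 0.00255407]
key [0.5870828  0.16580175] [0.58661087 0.16556762]
pin [0.59814673 0.10686423] [0.60005162 0.10612258]
b1 [ 0.4928467  -0.20270873] [ 0.4940552  -0.20210875]
b2 [ 0.52701926 -0.10855515] [ 0.52532058 -0.106661  ]
move [0.22 6.26 4.04] turn -4.58
```

Call:
servo_tool(
  moves=[
    [0.1,0.9,0.5,-0.7,0.57],
    [0.1,1.8,1,-1.4,0.57],
    [0.2,2.7,1.5,-2.1,0.57],
    [0.2,3.6,2,-2.8,0.57],
    [0.2,4.5,2.5,-3.5,0.57],
    [0.2,5.4,3.2,-4.2,0.57],
    [0.2,6.3,4,-4.6,0.57],
    [0.2,6.3,4,-4.6,0.57],
    [0.2,6.3,4,-4.6,0.57],
  ],
)

```text
time: 3.28
tool_pos: [0.587, 0.1651, 0.1587]
ee_rot: [3.142, -0.004, -2.938]
wrist_force: [1.4, 0.6, 0.1]
width: 0.0404
finger_force: 0.0
```

```bash
python3 -c "
from h import *
mv(.587,.165,.068,np.pi+.203)"
```

```text
move [-0.01 -0.01  3.63] turn 0.0
```

Call:
servo_tool(
  moves=[
    [0,0,0.9,0,0.57],
    [0,0,1.8,0,0.57],
    [0,0,2.7,0,0.57],
    [0,0,3.6,0,0.57],
    [0,0,3.6,0,0.57],
    [0,0,3.6,0,0.8],
    [0,0,3.6,0,1],
    [0,0,3.6,0,1],
    [0,0,3.6,0,1],
    [0,0,3.6,0,1],
  ],
)

```text
time: 4.12
tool_pos: [0.5901, 0.1634, 0.0734]
ee_rot: [-3.141, 0.005, -2.942]
wrist_force: [-0.1, 0.7, 5.3]
width: 0.0193
finger_force: 30.0
```

Call:
servo_tool(
  moves=[
    [0,0,-0.8,0,1],
    [0,0,-1.6,0,1],
    [0,0,-2.4,0,1],
    [0,0,-3.4,0,1],
    [0,0,-4.4,0,1],
    [0,0,-5.4,0,1],
    [0,0,-6,0,1],
    [0,0,-6,0,1],
  ],
)

```text
time: 4.78
tool_pos: [0.5905, 0.1635, 0.226]
ee_rot: [-3.141, 0.009, -2.942]
wrist_force: [-0.8, 1.3, 0.3]
width: 0.0192
finger_force: 30.0
```

```bash
python3 -c "
from h import *
mv(.655,-.010,.216,np.pi-.2)"
```

```text
move [-1.15 -7.31  0.41] turn 3.81
```

```bash
python3 -c "
from h import *
o,s=snap('wrist','w3.png'); print(o['tool_pos'],o['ee_rot'],proj(s,o['tool_pos'],o))
cv2.imwrite('pics/w3b.png',cv2.resize(s['image'][150:380,140:372],(700,694),interpolation=cv2.INTER_CUBIC)[:600])"
```

```text
[0.59047959 0.16347498 0.22602563] [-3.14137949  0.00937489 -2.94222867] [256.1829884  234.28252729]
```

View pics/w3b.png

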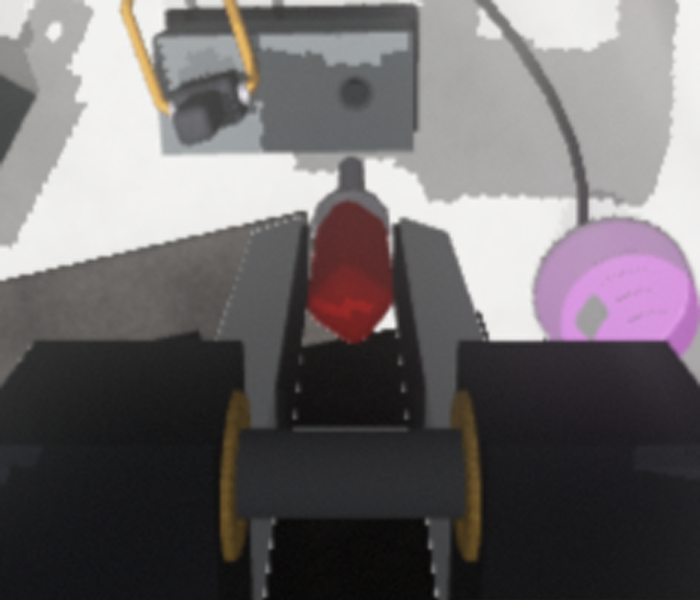

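```bash
python3 -c "
from h import *
import pickle
o,s=snap('wrist'); pickle.dump((o,s),open('w3.pkl','wb')); print(o['time'],o['tool_pos'],o['ee_rot'])
u=(140+355.5/3.017-.5,150+93.5/3.017-.5)
print(onz(ray(s,u,o),.058), onz(ray(s,(140+205/3.017,150+125/3.017),o),.111))
for z in (-.03,-.02,-.01,0): 
  p=proj(s,o['tool_pos']+np.array([0,0,z]),o); print(z,(p-[140,150]+.5)*3.017)
"
```

```text
4.8333 [0.58964399 0.16332852 0.22320219] [-3.14146447  0.00537832 -2.94224896]
[0.58480724 0.16420269 0.058     ] [0.59690014 0.11099713 0.111     ]
-0.03 [351.80033852 212.09212729]
-0.02 [351.87101257 225.34531628]
-0.01 [351.94839246 239.85602334]
0 [352.03348015 255.81214032]
```

Call:
servo_tool(
  moves=[
    [0,0,0.5,0,1],
    [0,0,1,0,1],
    [0,0,1.5,0,1],
    [0,0,2,0,1],
    [0,0,2.5,0,1],
    [0,0,2.6,0,1],
    [0,0,2.6,0,1],
    [0,0,2.6,0,1],
  ],
)

```text
time: 5.55
tool_pos: [0.5886, 0.1631, 0.1553]
ee_rot: [3.142, -0.0, -2.942]
wrist_force: [-1.0, -0.1, -0.4]
width: 0.0191
finger_force: 30.0
```

```bash
python3 -c "
from h import *
mv(.587,.165,.076,np.pi+.203)"
```

```text
move [0.05 0.09 3.17] turn -0.04
```

Call:
servo_tool(
  moves=[
    [0.05,0.08,0.4,0,1],
    [0.05,0.08,0.8,0,1],
    [0.05,0.08,1.2,0,1],
    [0.05,0.08,1.6,0,1],
    [0.05,0.08,2,0,1],
    [0.05,0.08,2.4,0,1],
    [0.05,0.08,2.8,0,1],
    [0.05,0.08,3,0,1],
  ],
)

```text
time: 6.22
tool_pos: [0.587, 0.1648, 0.0787]
ee_rot: [3.141, -0.0, -2.942]
wrist_force: [1.4, 0.6, -0.0]
width: 0.0191
finger_force: 30.0
```

Call:
servo_tool(
  moves=[
    [0,0,0,0,0.7],
    [0,0,0,0,0.57],
    [0,0,0,0,0.57],
    [0,0,0.2,1.2,0.57],
    [0,0,0.3,2.4,0.57],
    [0,0,0.3,3.6,0.57],
    [0,0,0.3,4.8,0.57],
    [0,0,0.3,6,0.57],
    [0,0,0.3,7.2,0.57],
    [0,0,0.3,7.5,0.57],
  ],
)

```text
time: 7.05
tool_pos: [0.5872, 0.1649, 0.0739]
ee_rot: [3.141, 0.001, 2.551]
wrist_force: [-0.5, 0.0, 0.2]
width: 0.0402
finger_force: 0.0
```

Call:
servo_tool(
  moves=[
    [0,0,0,0,0.57],
    [0,0,0,0,0.8],
    [0,0,0,0,1],
    [0,0,0,0,1],
    [0,0,0,0,1],
    [0,0,0,0,1],
  ],
)

```text
time: 7.55
tool_pos: [0.5869, 0.1648, 0.0731]
ee_rot: [3.142, -0.0, 2.556]
wrist_force: [1.0, -0.1, 0.2]
width: 0.015
finger_force: 30.0
```

Call:
servo_tool(
  moves=[
    [0,0,-0.8,0,1],
    [0,0,-1.6,0,1],
    [0,0,-2.4,0,1],
    [0,0,-3.4,0,1],
    [0,0,-4.4,0,1],
    [0,0,-5.4,0,1],
    [0,0,-6,0,1],
    [0,0,-6,0,1],
  ],
)

```text
time: 8.22
tool_pos: [0.5887, 0.1653, 0.2279]
ee_rot: [3.136, 0.006, 2.556]
wrist_force: [-0.3, 0.7, -0.2]
width: 0.0148
finger_force: 30.0
```

```bash
python3 -c "
from h import *
mv(.664,-.022,.225,2.556)"
```

```text
move [-6.65 -4.58  0.13] turn -0.0
```

Call:
servo_tool(
  moves=[
    [-0.8,-0.6,0,0,1],
    [-1.8,-1.2,0,0,1],
    [-2.8,-1.9,0,0,1],
    [-3.8,-2.6,0,0,1],
    [-4.8,-3.2,0,0,1],
    [-5.7,-3.8,0,0,1],
    [-6.3,-4.3,0,0,1],
    [-6.7,-4.5,0,0,1],
    [-6.7,-4.5,0,0,1],
    [-6.7,-4.5,0,0,1],
  ],
)

```text
time: 9.05
tool_pos: [0.6639, -0.0212, 0.2216]
ee_rot: [-3.141, -0.002, 2.555]
wrist_force: [-0.4, 0.4, -0.5]
width: 0.0148
finger_force: 30.0
```

```bash
python3 -c "
from h import *
import pickle
o,s=snap('wrist','w4.png'); pickle.dump((o,s),open('w4.pkl','wb')); print(o['tool_pos'],o['ee_rot'])
a=o['tool_pos']
for z in (.158,.134): print(proj(s,[a[0],a[1],z],o))
cv2.imwrite('pics/w4b.png',cv2.resize(s['image'][110:260,156:356],(800,600),interpolation=cv2.INTER_CUBIC))"
```

```text
[ 0.66390408 -0.02119707  0.22160202] [-3.14133495e+00 -2.47976142e-03  2.55517684e+00]
[256.36622713 207.57418336]
[256.32527632 200.70186326]
```

View pics/w4b.png

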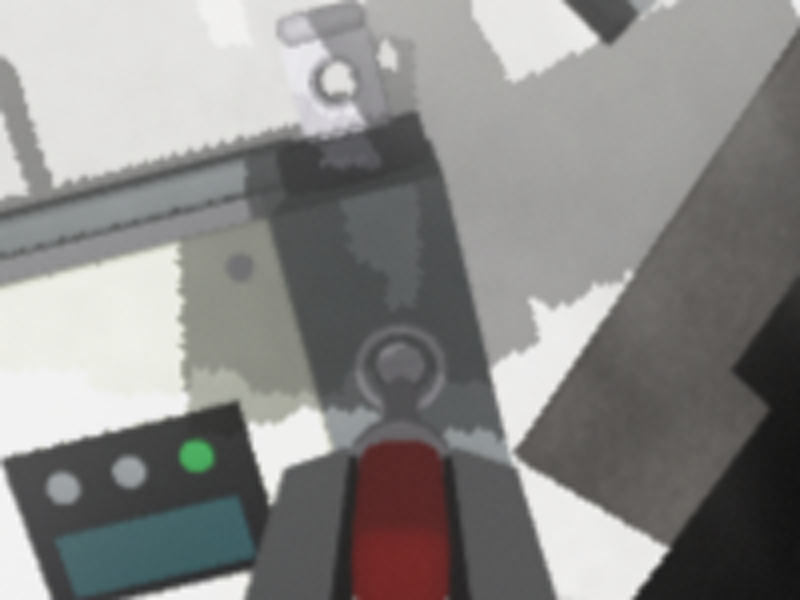

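Call:
servo_tool(
  moves=[
    [-0.04,0,0.3,0,1],
    [-0.04,0,0.6,0,1],
    [-0.04,0,0.8,0,1],
    [-0.04,0,1,0,1],
    [-0.04,0,1.2,0,1],
    [-0.04,0,1.4,0,1],
    [-0.04,0,1.5,0,1],
  ],
)

```text
time: 9.68
tool_pos: [0.6647, -0.0219, 0.1843]
ee_rot: [-3.141, -0.001, 2.556]
wrist_force: [-0.6, -0.4, -0.1]
width: 0.0149
finger_force: 30.0
```

Call:
servo_tool(
  moves=[
    [0,0,0.2,0,1],
    [0,0,0.4,0,1],
    [0,0,0.5,0,1],
    [0,0,0.6,0,1],
    [0,0,0.65,0,1],
    [0,0,0.65,0,1],
    [0,0,0.65,0,1],
    [0,0,0.65,0,1],
  ],
)

```text
time: 10.35
tool_pos: [0.6654, -0.0222, 0.1696]
ee_rot: [3.141, 0.001, 2.555]
wrist_force: [0.1, -0.0, 2.7]
width: 0.015
finger_force: 30.0
```

```bash
python3 -c "
from h import *
a=cv2.imread('pics/top1.png'); o,s=snap('top','top2.png'); d=cv2.absdiff(a,s['image']).max(2)[120:260,250:370]
print(o['tool_pos'],(d>60).sum()); ys,xs=np.where(d>60); print(xs.min()+250,xs.max()+250,ys.min()+120,ys.max()+120)"
```

```text
[ 0.6653969  -0.02215358  0.16958966] 5275
250 355 120 259
```

Call:
servo_tool(
  moves=[
    [0,0,0.1,0,1],
    [0,0,0.15,0,1],
    [0,0,0.2,0,1],
    [0,0,0.2,0,1],
    [0,0,0.2,0,1],
  ],
)

```text
time: 10.82
tool_pos: [0.6653, -0.0221, 0.1644]
ee_rot: [3.141, 0.001, 2.555]
wrist_force: [0.3, 0.1, 4.4]
width: 0.0148
finger_force: 30.0
```

```bash
python3 -c "
from h import *
o,s=snap('wrist','w5.png'); o1,s1=snap('scene','s5.png'); import pickle
a=pickle.load(open('w4.pkl','rb'))
# drawer handle bar expected px home vs out 30mm+
b1=np.array([.4935,-.2024,.056]);b2=np.array([.526,-.1075,.056]);x=np.array([.947,-.32,0])
for d in (0,.03,.04,.1): print(d,[proj(s1,b-d*x).round() for b in (b1,b2)],[proj(s,b-d*x,o).round() for b in (b1,b2)])
cv2.imwrite('pics/s5b.png',cv2.resize(s1['image'][90:260,190:350],None,fx=3.5,fy=3.5,interpolation=cv2.INTER_CUBIC))"
```

```text
0 [array([303., 157.]), array([279., 175.])] [array([ 22., 155.]), array([111., 130.])]
0.03 [array([311., 163.]), array([287., 180.])] [array([  8., 126.]), array([100., 100.])]
0.04 [array([314., 164.]), array([290., 182.])] [array([  4., 116.]), array([96., 90.])]
0.1 [array([331., 175.]), array([307., 193.])] [array([-27.,  53.]), array([70., 23.])]
```

View pics/s5b.png

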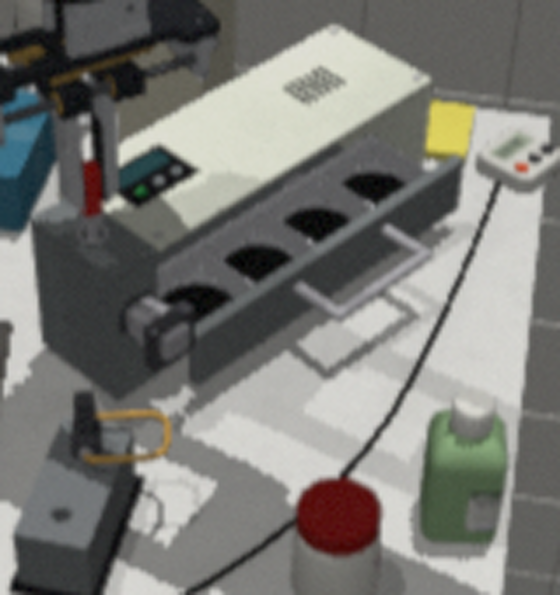

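The drawer is thrown out by about 32 mm (bar ends at crop (425,255) and (345,310)), so I take the key back to the stand.

Call:
servo_tool(
  moves=[
    [0,0,-0.8,0,1],
    [0,0,-1.6,0,1],
    [0,0,-2.4,0,1],
    [0,0,-2.6,0,1],
    [0.8,0.6,-2.6,0,1],
    [1.8,1.2,-2.6,0,1],
    [2.8,1.9,-2.6,0,1],
    [3.8,2.6,-2.6,0,1],
    [4.8,3.2,-2.6,0,1],
    [5.7,3.8,-2.6,0,1],
  ],
)

```text
time: 11.75
tool_pos: [0.5971, 0.1372, 0.2268]
ee_rot: [-3.139, -0.003, 2.556]
wrist_force: [0.6, 0.1, -0.2]
width: 0.0147
finger_force: 30.0
```

Call:
servo_tool(
  moves=[
    [0.6,0.4,0,0,1],
    [1,0.7,0,0,1],
    [1,0.7,0,0,1],
    [1,0.7,0,0,1],
    [1,0.7,0,0,1],
    [1,0.7,0,0,1],
  ],
)

```text
time: 12.25
tool_pos: [0.5882, 0.163, 0.2287]
ee_rot: [-3.141, -0.0, 2.554]
wrist_force: [-0.2, -0.8, -0.8]
width: 0.0145
finger_force: 30.0
```

```bash
python3 -c "
from h import *
mv(.587,.165,.076,2.556); print(robot.get_obs()['width'])"
```

```text
move [0.08 0.05 6.11] turn -0.02
0.014454550559341207
```

Call:
servo_tool(
  moves=[
    [0.08,0.05,0.8,0,1],
    [0.08,0.05,1.8,0,1],
    [0.08,0.05,2.8,0,1],
    [0.08,0.05,3.5,0,1],
    [0.08,0.05,3.9,0,1],
    [0.08,0.05,4.3,0,1],
    [0.08,0.05,4.7,0,1],
    [0.08,0.05,5.1,0,1],
    [0.08,0.05,5.5,0,1],
    [0.08,0.05,5.9,0,1],
  ],
)

```text
time: 13.08
tool_pos: [0.5873, 0.1665, 0.0816]
ee_rot: [3.14, 0.001, 2.555]
wrist_force: [0.1, -0.3, -0.6]
width: 0.0145
finger_force: 30.0
```

Call:
servo_tool(
  moves=[
    [0,-0.04,0.15,0,1],
    [0,-0.04,0.25,0,1],
    [0,-0.04,0.25,0,0.8],
    [0,-0.04,0.25,0,0.6],
    [0,-0.04,0.25,0,0.5],
    [0,0,0,0,0.5],
    [0,0,-1,0,0.5],
    [0,0,-2.2,0,0.5],
    [0,0,-3.4,0,0.5],
    [0,0,-4,0,0.6],
  ],
)

```text
time: 13.92
tool_pos: [0.5885, 0.167, 0.1876]
ee_rot: [3.136, 0.005, 2.556]
wrist_force: [0.9, 0.5, 1.1]
width: 0.0435
finger_force: 0.0
```

```bash
python3 -c "
from h import *
mv(.479,-.145,.18,1.246); o,s=snap('wrist','w6.png');print(o['tool_pos'],o['ee_rot'],proj(s,[.587,.165,.106],o),proj(s,[.587,.165,.062],o))
h=cv2.cvtColor(s['image'],cv2.COLOR_BGR2HSV); m=((h[...,0]<8)|(h[...,0]>172))&(h[...,1]>130)&(h[...,2]>60); n,l,st,c=cv2.connectedComponentsWithStats(m.astype(np.uint8)); print([(st[i],c[i].round(1)) for i in range(1,n) if st[i,4]>20])"
```

```text
move [ -3.25 -12.82   0.25] turn 12.51
[0.58847321 0.16695523 0.18756876] [3.13601856 0.00544489 2.55570169] [253.38642317 201.54410386] [253.49857594 190.92509344]
[(array([ 223,   22,   51,   44, 1018], dtype=int32), array([242.4,  44.5])), (array([  67,   62,   58,   59, 2673], dtype=int32), array([95.8, 91.2])), (array([247, 193,  12,  13, 141], dtype=int32), array([252.7, 198.6]))]
```

Call:
servo_tool(
  moves=[
    [-0.3,-1.2,0,1.1,0.6],
    [-0.6,-2.4,0,2.2,0.6],
    [-1,-3.7,0,3.3,0.65],
    [-1.3,-5,0,4.4,0.65],
    [-1.6,-6.3,0,5.5,0.65],
    [-1.9,-7.6,0,6.6,0.65],
    [-2.2,-8.9,0,7.7,0.65],
    [-2.5,-10.2,0.1,8.8,0.65],
    [-2.9,-11.5,0.2,9.9,0.65],
    [-3.25,-12.8,0.3,11,0.65],
  ],
)

```text
time: 14.8
tool_pos: [0.4767, -0.1464, 0.1741]
ee_rot: [3.141, -0.0, 1.398]
wrist_force: [-0.2, 0.2, -0.5]
width: 0.0326
finger_force: 0.0
```

Call:
servo_tool(
  moves=[
    [0,0,0,0.8,0.65],
    [0,0,0,1.5,0.65],
    [0,0,0,1.5,0.65],
    [0,0,0,1.5,0.65],
  ],
)

```text
time: 15.13
tool_pos: [0.4773, -0.1451, 0.1741]
ee_rot: [-3.141, -0.0, 1.248]
wrist_force: [-0.2, 0.3, -0.2]
width: 0.0328
finger_force: 0.0
```

```bash
python3 -c "
from h import *
import pickle
o,s=snap('wrist','w7.png'); pickle.dump((o,s),open('w7.pkl','wb'));print(o['tool_pos'],o['ee_rot'],o['width'])
a=o['tool_pos']
print('tcp axis at .056',proj(s,[a[0],a[1],.056],o),proj(s,[.479,-.145,.056],o))
cv2.imwrite('pics/w7b.png',cv2.resize(s['image'],(700,525),interpolation=cv2.INTER_CUBIC))"
```

```text
[ 0.47730088 -0.14509467  0.17405578] [-3.14136597e+00 -1.61781463e-04  1.24818375e+00] 0.03283871912123466
tcp axis at .056 [256.02055279 192.52843221] [257.43189311 191.98570225]
```

View pics/w7b.png

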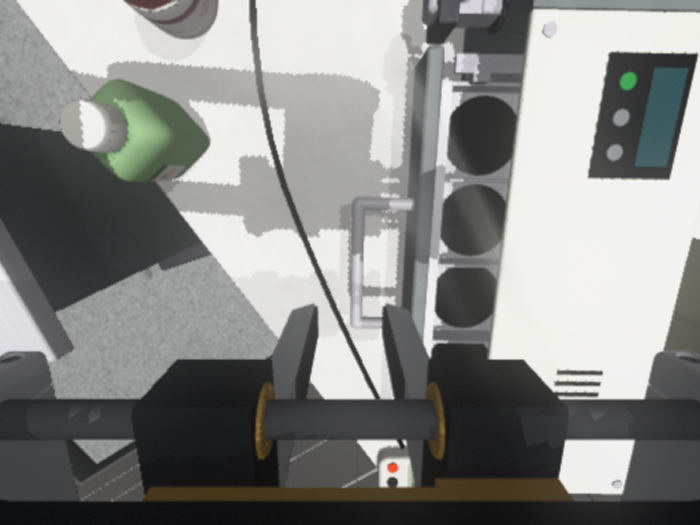

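The bar is at column 356 of the picture, running from row 205 to 322, about 5 mm further along tool +y. I descend on it and grip.

Call:
servo_tool(
  moves=[
    [0,0.19,0.8,0,0.65],
    [0,0.19,1.8,0,0.65],
    [0,0.19,2.8,0,0.65],
    [0,0.19,3.8,0,0.65],
    [0,0.19,4.6,0,0.65],
    [0,0.19,5.1,0,0.65],
    [0,0.19,5.1,0,0.8],
    [0,0.19,5.1,0,1],
    [0,0.19,5.1,0,1],
    [0,0.19,5.1,0,1],
  ],
)

```text
time: 16.02
tool_pos: [0.4831, -0.1468, 0.0484]
ee_rot: [3.139, 0.0, 1.247]
wrist_force: [-3.5, 0.7, 1.0]
width: 0.0098
finger_force: 6.7
```

Call:
servo_tool(
  moves=[
    [0,-0.2,0,0,1],
    [0,-0.5,0,0,1],
    [0,-0.9,0,0,1],
    [0,-1.3,0,0,1],
    [0,-1.7,0,0,1],
    [0,-2.1,0,0,1],
    [0,-2.4,0,0,1],
    [0,-2.6,0,0,1],
    [0,-2.7,0,0,1],
    [0,-2.7,0,0,1],
  ],
)

```text
time: 16.85
tool_pos: [0.4175, -0.1237, 0.0483]
ee_rot: [3.14, -0.002, 1.247]
wrist_force: [1.1, 4.7, 9.1]
width: 0.0089
finger_force: 30.0
```

Call:
servo_tool(
  moves=[
    [0,-2.7,0,0,1],
    [0,0,0,0,0.8],
    [0,0,0,0,0.65],
    [0,0,0,0,0.65],
    [0,0,-0.8,0,0.65],
    [0,0,-1.8,0,0.65],
    [0,0,-2.8,0,0.65],
    [0,0,-4,0,0.65],
    [0,0,-5.2,0,0.65],
    [0,0,-6,0,0.65],
  ],
)

```text
time: 17.68
tool_pos: [0.4172, -0.1254, 0.1989]
ee_rot: [-3.141, 0.001, 1.246]
wrist_force: [1.0, -0.5, -0.0]
width: 0.0329
finger_force: 0.0
```

Call:
servo_tool(
  moves=[
    [0,1,-0.8,-1,0.5],
    [0,2,-1,-2,0.3],
    [0,2.5,-1,-3,0],
    [0,2.5,-1,-4,0],
    [0,2.5,-1,-4.5,0],
    [0,2.5,-1,-4.5,0],
  ],
)

```text
time: 18.18
tool_pos: [0.4761, -0.1451, 0.2204]
ee_rot: [-3.137, -0.002, 1.718]
wrist_force: [-0.8, 0.1, -0.4]
width: 0.0698
finger_force: 0.0
```

Run:
```python
from h import *
import pickle
for n in ('wrist','top'):
    o,s=snap(n,n+'8.png'); pickle.dump((o,s),open(n+'8.pkl','wb')); print(o['tool_pos'],o['ee_rot'])
    g=cv2.cvtColor(s['image'],cv2.COLOR_BGR2GRAY)
    m=(g<45).astype(np.uint8); k,l,st,c=cv2.connectedComponentsWithStats(m)
    for i in range(1,k):
        if 60<st[i,4]<6000: print(n,st[i],c[i].round(1),onz(ray(s,c[i],o if n=='wrist' else None),.028).round(4))
b=cv2.imread('pics/wrist8.png'); t=cv2.imread('pics/top8.png')[150:250,200:380]
cv2.imwrite('pics/v8.png',np.vstack([cv2.resize(b,(480,360)),cv2.resize(t,(480,240))[:240]]))
```

```text
[ 0.47606238 -0.1450819   0.22043857] [-3.13695854e+00 -1.74125128e-03  1.71826077e+00]
wrist [497   0  15  54 654] [505.1  26.4] [0.7434 0.0852 0.028 ]
wrist [ 75  52  10  26 101] [81. 64.] [ 0.2366 -0.0318  0.028 ]
wrist [306 226  29  66 751] [319.9 262.5] [ 0.5883 -0.2554  0.028 ]
[ 0.47615985 -0.14503441  0.22062746] [-3.13777192e+00 -1.46616492e-03  1.71625757e+00]
top [ 277   50   47   34 1087] [302.   67.5] [ 0.9892 -0.1689  0.028 ]
top [ 151   73  126   79 3502] [221.5 115.7] [0.8184 0.107  0.028 ]
top [ 89 106  20  10 107] [ 98.8 110.8] [0.8399 0.5154 0.028 ]
top [ 62 113  19  11 128] [ 72.1 118.3] [0.8143 0.6021 0.028 ]
top [299 158  15  32  89] [304.5 176.9] [ 0.6052 -0.1624  0.028 ]
top [265 188  18  17 226] [273.5 195.6] [ 0.5446 -0.0597  0.028 ]
top [311 189  49  72 742] [333.9 216.2] [ 0.4749 -0.2518  0.028 ]
top [285 193  16  19 165] [291.8 201.3] [ 0.5253 -0.1182  0.028 ]
top [307 216  18  20 234] [314.7 224. ] [ 0.4507 -0.189   0.028 ]
top [252 289  16  29  67] [258.2 306.3] [ 0.1996 -0.0036  0.028 ]
top [ 165  336   73   48 1907] [200.3 363.1] [0.0381 0.173  0.028 ]
```

View pics/v8.png

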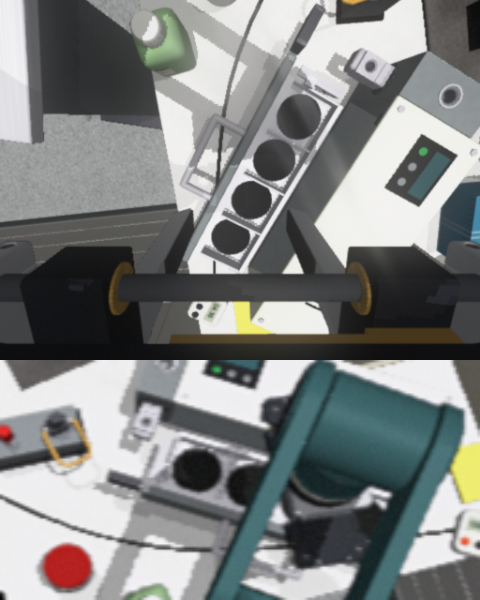

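Run:
```python
from h import *
import pickle
o,s=pickle.load(open('wrist8.pkl','rb'))
g=cv2.cvtColor(s['image'],cv2.COLOR_BGR2GRAY); P=[]
for q in ((299,116),(274,160),(251,200),(231,238)):
    u=(np.array(q)+.5)/.9375-.5; ui=u.round().astype(int)
    m=(g<82).astype(np.uint8); k,l,st,c=cv2.connectedComponentsWithStats(m); i=l[ui[1],ui[0]]
    p=onz(ray(s,u,o),.028); print(u,g[ui[1],ui[0]],st[i],c[i].round(1),p.round(4)); P.append(p)
P=np.array(P); d=np.diff(P,axis=0); print(np.linalg.norm(d,axis=1),np.arctan2(d[:,0],-d[:,1])-np.pi)
t=pickle.load(open('top8.pkl','rb'))[1]
print(onz(ray(t,(273.5,195.6)),.028))
mv(.414,.0945,.15,np.pi-.325)
```

```text
[318.96666667 123.76666667] 57 [ 296  103   44   46 1283] [315.1 128. ] [ 0.5456 -0.0587  0.028 ]
[292.3 170.7] 56 [ 271  149   43   44 1501] [292.  170.2] [ 0.5222 -0.125   0.028 ]
[267.76666667 213.36666667] 55 [ 248  193   41   40 1288] [267.9 213.2] [ 0.4988 -0.1907  0.028 ]
[246.43333333 253.9       ] 56 [ 226  235   40   36 1079] [245.1 253.2] [ 0.4774 -0.2581  0.028 ]
[0.07030411 0.06977789 0.07063137] [-3.47967816 -3.48493799 -3.44831263]
[ 0.5447156  -0.05963169  0.028     ]
move [ 9.84 -1.07  2.85] turn -10.51
```

```bash
cat >> h.py <<'E'
def reds(name='wrist',z=.082):
    o,s=snap(name); h=cv2.cvtColor(s['image'],cv2.COLOR_BGR2HSV)
    m=((h[...,0]<8)|(h[...,0]>172))&(h[...,1]>110)&(h[...,2]>50)
    n,l,st,c=cv2.connectedComponentsWithStats(m.astype(np.uint8))
    for i in range(1,n):
        if st[i,4]>60:
            u=(st[i,0]+st[i,2]/2-.5,st[i,1]+st[i,3]/2-.5)
            print(name,st[i],onz(ray(s,c[i],o),z).round(4),onz(ray(s,u,o),z).round(4))
E
python3 -c "
from h import *
mv(.414,.0945,.17,1.717);reds('wrist');reds('top')"
```

```text
move [ 9.84 -1.07  2.05] turn -0.01
top [167 213  18  18 257] [0.4585 0.2461 0.082 ] [0.4591 0.2453 0.082 ]
top [216 227  18  18 255] [0.4136 0.0954 0.082 ] [0.4141 0.0962 0.082 ]
```

Call:
servo_tool(
  moves=[
    [0.8,0,0,0,0],
    [1.9,-0.2,0.2,0,0],
    [3.1,-0.3,0.5,0,0],
    [4.4,-0.4,0.8,0,0],
    [5.7,-0.6,1.1,0,0],
    [7,-0.7,1.4,0,0],
    [8.2,-0.9,1.7,0,0],
    [9.2,-1,2,0,0],
    [9.85,-1.1,2,0,0],
    [9.85,-1.1,2,0,0],
  ],
)

```text
time: 19.22
tool_pos: [0.4123, 0.0969, 0.1712]
ee_rot: [-3.14, -0.001, 1.721]
wrist_force: [0.6, 0.4, 0.3]
width: 0.0944
finger_force: 0.0
```

Call:
servo_tool(
  moves=[
    [0,0,0,0,0],
    [0,0,0,0,0],
  ],
)

```text
time: 19.38
tool_pos: [0.4142, 0.094, 0.172]
ee_rot: [3.141, 0.001, 1.717]
wrist_force: [-0.2, -0.7, -0.1]
width: 0.0944
finger_force: 0.0
```

```bash
python3 -c "
from h import *
reds('wrist');mv(.414,.0955,.042,1.717)"
```

```text
wrist [ 300    8   63   70 3279] [0.4593 0.2474 0.082 ] [0.4586 0.2464 0.082 ]
wrist [423 147  42  19 470] [0.5916 0.1642 0.082 ] [0.5895 0.1645 0.082 ]
wrist [ 231  171   53   53 2177] [0.4144 0.0958 0.082 ] [0.4146 0.0965 0.082 ]
move [ 0.07 -0.    5.2 ] turn -0.0
```

Call:
servo_tool(
  moves=[
    [0.07,0,0.8,0,0],
    [0.07,0,1.8,0,0],
    [0.07,0,2.8,0,0],
    [0.07,0,3.8,0,0],
    [0.07,0,4.7,0,0],
    [0.07,0,5.2,0,0],
    [0.07,0,5.2,0,0.6],
    [0.07,0,5.2,0,0.8],
    [0.07,0,5.2,0,0.8],
    [0.07,0,5.2,0,0.8],
  ],
)

```text
time: 20.27
tool_pos: [0.4152, 0.0961, 0.0434]
ee_rot: [3.138, 0.0, 1.717]
wrist_force: [-0.7, -0.9, 0.0]
width: 0.0712
finger_force: 0.0
```

Call:
servo_tool(
  moves=[
    [0,0,0,0,0.8],
    [0,0,-0.6,0,0.8],
    [0,0,-1.4,0,0.8],
    [0,0,-2.4,0,0.8],
    [0,0,-3.4,0,0.8],
    [0,0,-4,0,0.8],
    [0,0,-4,0,0.8],
  ],
)

```text
time: 20.85
tool_pos: [0.4161, 0.0966, 0.1458]
ee_rot: [3.134, 0.0, 1.718]
wrist_force: [1.1, 0.2, -3.3]
width: 0.0541
finger_force: 30.6
```

```bash
python3 -c "
from h import *
mv(.4775,-.256,.15,np.pi-.33)"
```

```text
move [-14.31   0.37  -0.16] turn -10.44
```

```bash
python3 -c "
from h import *
o,s=snap('wrist','w9.png'); a=o['tool_pos']; M=R.from_euler('xyz',o['ee_rot']).as_matrix()
for dz in (0.01,.02,.03,.04,.05): print(dz,[proj(s,a+np.array([0,0,dz])+M@np.array(q),o).round(1) for q in ([0,0,0],[.028,0,0],[-.028,0,0])])
h=cv2.cvtColor(s['image'],cv2.COLOR_BGR2HSV); m=((h[...,0]<8)|(h[...,0]>172))&(h[...,1]>110)&(h[...,2]>40)
n,l,st,c=cv2.connectedComponentsWithStats(m.astype(np.uint8)); print(st[st[:,4]>60])
print(s['image'][150:330:5,256].tolist())
reds('top')"
```

```text
0.01 [array([256.4, 238.8]), array([256.5, 198.5]), array([256.4, 276.1])]
0.02 [array([256.6, 245.2]), array([256.7, 202.8]), array([256.5, 284.2])]
0.03 [array([256.7, 252.3]), array([256.8, 207.6]), array([256.7, 293.2])]
0.04 [array([256.9, 260.2]), array([257. , 213.1]), array([256.8, 303.2])]
0.05 [array([257.2, 269.3]), array([257.3, 219.3]), array([257. , 314.6])]
[[     0      0    512    384 185733]
 [   301      0     71     76   4148]
 [   435    151     49     24    774]
 [   212    202     88     88   5952]]
[[167, 169, 170], [166, 167, 168], [166, 169, 170], [166, 167, 168], [168, 170, 170], [167, 168, 169], [105, 107, 109], [107, 110, 111], [111, 114, 116], [115, 119, 122], [133, 138, 146], [42, 43, 78], [42, 43, 105], [40, 42, 115], [36, 38, 94], [35, 34, 93], [32, 33, 92], [31, 32, 92], [27, 29, 91], [29, 30, 113], [30, 31, 115], [27, 28, 112], [29, 29, 114], [28, 28, 112], [36, 38, 178], [37, 39, 182], [39, 41, 182], [38, 40, 174], [145, 148, 189], [49, 48, 55], [59, 57, 62], [65, 62, 65], [60, 58, 62], [59, 57, 60], [64, 63, 66], [225, 226, 227]]
top [167 213  17  18 252] [0.4582 0.2468 0.082 ] [0.4591 0.2468 0.082 ]
```

Call:
servo_tool(
  moves=[
    [-0.5,0.3,-1,-0.6,0.8],
    [-1.5,0.6,-1.6,-1.6,0.8],
    [-2.8,0.8,-1.8,-2.6,0.8],
    [-4.2,0.8,-1.8,-3.6,0.8],
    [-5.6,0.8,-1.8,-4.6,0.8],
    [-7,0.7,-1.8,-5.6,0.8],
    [-8.4,0.6,-1.8,-6.6,0.8],
    [-9.8,0.5,-1.8,-7.6,0.8],
    [-11.2,0.4,-1.8,-8.6,0.8],
    [-12.4,0.4,-1.8,-9.6,0.8],
  ],
)

```text
time: 21.78
tool_pos: [0.4674, -0.2107, 0.1837]
ee_rot: [3.142, -0.005, 2.727]
wrist_force: [0.8, 0.7, -3.8]
width: 0.0546
finger_force: 30.4
```

```bash
python3 -c "
from h import *
mv(.4775,-.256,.15,np.pi-.33); print(robot.get_obs()['width'])"
```

```text
move [-1.11 -1.5   1.34] turn -0.81
0.054602663472439056
```

Call:
servo_tool(
  moves=[
    [-0.5,-0.7,0,-0.4,0.8],
    [-1,-1.3,0,-0.8,0.8],
    [-1.1,-1.5,0.4,-0.8,0.8],
    [-1.1,-1.5,0.9,-0.8,0.8],
    [-1.1,-1.5,1.3,-0.8,0.8],
    [-1.1,-1.5,1.4,-0.8,0.8],
    [-1.1,-1.5,1.4,-0.8,0.8],
  ],
)

```text
time: 22.37
tool_pos: [0.4776, -0.2522, 0.149]
ee_rot: [3.14, -0.005, 2.808]
wrist_force: [-0.5, -0.5, -3.7]
width: 0.0545
finger_force: 30.3
```

Run:
```python
from h import *
import pickle
mv(.4775,-.256,.084,np.pi-.33); o,s=snap('wrist','w10.png'); print(o['wrist_force'],o['width'])
a=o['tool_pos']
y=np.array([.324,.946,0]);x=np.array([.946,-.324,0])
for n,P in (('3',[.4998,-.1907,.028]),('2',[.5222,-.1255,.028])):
    u=proj(s,P,o); g=cv2.cvtColor(s['image'],cv2.COLOR_BGR2GRAY); k,l,st,c=cv2.connectedComponentsWithStats((g<82).astype(np.uint8)); ui=u.round().astype(int)
    i=l[ui[1],ui[0]]; print(n,u,st[i],c[i],onz(ray(s,c[i],o),.028))
b=s['image']
cv2.imwrite('pics/v10.png',cv2.resize(b[60:330,90:420],(733,600)))
```

```text
move [-0.06 -0.15  2.6 ] turn -0.03
[-0.50620181 -0.49513621 -3.7011792 ] 0.05449930914166043
3 [313.65229463 194.01066876] [ 288  168   54   52 2203] [314.23377213 192.80844303] [ 0.49866514 -0.18968913  0.028     ]
2 [374.39858113 193.86817436] [ 353  168   50   52 2047] [376.5828041 193.2222765] [ 0.52227122 -0.12298886  0.028     ]
```

Call:
servo_tool(
  moves=[
    [-0.04,-0.13,0.3,0,0.8],
    [-0.04,-0.13,0.7,0,0.8],
    [-0.04,-0.13,1.1,0,0.8],
    [-0.04,-0.13,1.4,0,0.8],
    [-0.04,-0.13,1.7,0,0.8],
    [-0.04,-0.13,2,0,0.8],
    [-0.04,-0.13,2.2,0,0.8],
    [-0.04,-0.13,2.4,0,0.8],
    [-0.04,-0.13,2.4,0,0.8],
  ],
)

```text
time: 23.17
tool_pos: [0.4782, -0.2573, 0.0903]
ee_rot: [3.141, -0.002, 2.807]
wrist_force: [-0.5, 0.8, -3.9]
width: 0.0544
finger_force: 30.3
```

Call:
servo_tool(
  moves=[
    [0,0.03,0.1,0,0.8],
    [0,0.03,0.2,0,0.8],
    [0,0.03,0.25,0,0.8],
    [0,0.03,0.25,0,0.8],
  ],
)

```text
time: 23.5
tool_pos: [0.4792, -0.2571, 0.0858]
ee_rot: [-3.142, 0.001, 2.807]
wrist_force: [-0.1, 0.2, -2.8]
width: 0.0545
finger_force: 30.3
```

Call:
servo_tool(
  moves=[
    [0,0,0.08,0,0.8],
    [0,0,0.08,0,0.8],
    [0,0,0.08,0,0.5],
    [0,0,0.08,0,0.25],
    [0,0,0.08,0,0.25],
    [0,0,0.08,0,0.25],
    [0,0,-0.8,0,0.25],
    [0,0,-2,0,0.25],
    [0,0,-3.2,0,0.1],
    [0,0,-4,0,0],
  ],
)

```text
time: 24.33
tool_pos: [0.4796, -0.2575, 0.188]
ee_rot: [-3.141, 0.003, 2.807]
wrist_force: [1.0, -0.3, -0.2]
width: 0.0805
finger_force: 0.0
```

```bash
python3 -c "
from h import *
reds('wrist',.110); reds('top'); mv(.458,.247,.2,2.9); print(robot.get_obs()['joint_positions'])"
```

```text
wrist [ 229  176   55   56 2404] [ 0.48   -0.2581  0.11  ] [ 0.4799 -0.258   0.11  ]
top [167 213  18  18 256] [0.4585 0.246  0.082 ] [0.4591 0.2453 0.082 ]
move [ 7.51 18.79 -0.51] turn -0.89
[-5.96905506e-01  7.50237762e-02  1.41429749e+00 -1.03075745e-04
  1.64339952e+00 -1.83288832e+00]
```

Call:
servo_tool(
  moves=[
    [0.3,0.9,0,0,0],
    [0.8,2.1,0,0,0],
    [1.3,3.4,0,0,0],
    [1.8,4.7,0,0,0],
    [2.3,6,0,0,0],
    [2.8,7.3,0,0,0],
    [3.3,8.6,0,0,0],
    [3.8,9.9,0,0,0],
    [4.3,11.2,0,0,0],
    [4.9,12.5,0,0,0],
  ],
)

```text
time: 25.27
tool_pos: [0.465, 0.0798, 0.1834]
ee_rot: [-3.141, -0.002, 2.806]
wrist_force: [0.5, 0.1, 1.0]
width: 0.0941
finger_force: 0.0
```

Call:
servo_tool(
  moves=[
    [0.5,1.3,0,0,0],
    [1,2.6,0,0,0],
    [1.5,3.9,0,0,0],
    [2,5.2,0,0,0],
    [2.3,5.9,0,0,0],
    [2.5,6.3,0,0,0],
    [2.5,6.3,0,0,0],
    [2.5,6.3,0,0,0],
  ],
)

```text
time: 25.93
tool_pos: [0.4583, 0.2471, 0.1842]
ee_rot: [-3.14, -0.001, 2.807]
wrist_force: [-0.0, -0.6, -0.6]
width: 0.0941
finger_force: 0.0
```

```bash
python3 -c "
from h import *
reds('wrist',.082); mv(.4585,.2465,.042,2.807)"
```

```text
wrist [ 232  173   50   49 1839] [0.4591 0.2473 0.082 ] [0.4582 0.2472 0.082 ]
wrist [218 322  14  12 141] [0.6007 0.157  0.082 ] [0.6011 0.1565 0.082 ]
move [-0.    0.01  5.7 ] turn -0.01
```

Call:
servo_tool(
  moves=[
    [0,0,1,0,0],
    [0,0,2,0,0],
    [0,0,3.2,0,0.2],
    [0,0,4.2,0,0.2],
    [0,0,5.2,0,0.2],
    [0,0,5.7,0,0.2],
    [0,0,5.7,0,0.3],
    [0,0,5.7,0,0.8],
    [0,0,5.7,0,0.8],
    [0,0,5.7,0,0.8],
  ],
)

```text
time: 26.82
tool_pos: [0.4599, 0.2475, 0.0446]
ee_rot: [3.14, 0.002, 2.806]
wrist_force: [-0.1, 0.4, -2.6]
width: 0.0571
finger_force: 30.0
```

Call:
servo_tool(
  moves=[
    [0,0,0,0,0.8],
    [0,0,0,0,0.8],
    [0,0,-0.6,0,0.8],
    [0,0,-1.4,0,0.8],
    [0,0,-2.4,0,0.8],
    [0,0,-3.4,0,0.8],
    [0,0,-4.4,0,0.8],
    [0,0,-5.4,0,0.8],
    [0,0,-5.8,0,0.8],
    [0,0,-5.8,0,0.8],
  ],
)

```text
time: 27.65
tool_pos: [0.4602, 0.2484, 0.1914]
ee_rot: [3.137, 0.005, 2.807]
wrist_force: [-0.7, -0.0, -1.6]
width: 0.0572
finger_force: 30.0
```

```bash
python3 -c "
from h import *
reds('wrist',.082); mv(.521,-.124,.19,2.807)"
```

```text
wrist [ 207  206   98   86 6592] [0.5256 0.2261 0.082 ] [0.5206 0.2272 0.082 ]
wrist [217 321  13   7  72] [0.6038 0.1553 0.082 ] [0.6044 0.1551 0.082 ]
move [ -7.22 -13.24  -0.05] turn 0.0
```

Call:
servo_tool(
  moves=[
    [-0.4,-0.8,0,0,0.8],
    [-1,-1.9,0,0,0.8],
    [-1.7,-3.1,0,0,0.8],
    [-2.4,-4.4,0,0,0.8],
    [-3.1,-5.7,0,0,0.8],
    [-3.8,-7,0,0,0.8],
    [-4.5,-8.3,0,0,0.8],
    [-5.2,-9.6,0,0,0.8],
    [-5.9,-10.8,0,0,0.8],
    [-6.5,-11.9,0,0,0.8],
  ],
)

```text
time: 28.53
tool_pos: [0.5132, -0.0886, 0.1849]
ee_rot: [-3.141, -0.005, 2.806]
wrist_force: [1.2, -0.4, -3.3]
width: 0.0572
finger_force: 30.0
```

Call:
servo_tool(
  moves=[
    [-0.4,-0.7,0,0,0.8],
    [-0.7,-1.2,0,0,0.8],
    [-0.75,-1.35,0.5,0,0.8],
    [-0.75,-1.35,1,0,0.8],
    [-0.75,-1.35,1.5,0,0.8],
    [-0.75,-1.35,1.6,0,0.8],
    [-0.75,-1.35,1.6,0,0.8],
  ],
)

```text
time: 29.12
tool_pos: [0.5195, -0.1229, 0.1452]
ee_rot: [3.141, -0.005, 2.809]
wrist_force: [-0.7, -0.2, -2.6]
width: 0.0574
finger_force: 30.0
```

Run:
```python
from h import *
mv(.5215,-.124,.075,2.807); o,s=snap('wrist','w11.png'); print(o['width'])
for n,P in (('3',[.4998,-.1907,.028]),('1',[.5445,-.06,.028])):
    u=proj(s,P,o); g=cv2.cvtColor(s['image'],cv2.COLOR_BGR2GRAY); k,l,st,c=cv2.connectedComponentsWithStats((g<82).astype(np.uint8)); ui=u.round().astype(int)
    i=l[ui[1],ui[0]]; print(n,u,st[i],c[i],onz(ray(s,c[i],o),.028))
reds('wrist',.11)
```

```text
move [-0.1  -0.02  2.81] turn 0.02
0.057436058764238525
3 [193.27491129 197.06292251] [ 166  173   55   51 2212] [193.24005425 196.99864376] [ 0.49971815 -0.19070865  0.028     ]
1 [316.30312861 196.74041011] [ 233  174  112   52 2385] [312.78490566 197.91027254] [ 0.54451841 -0.06410997  0.028     ]
wrist [  56  191   74   65 3723] [ 0.4799 -0.2545  0.11  ] [ 0.4804 -0.2551  0.11  ]
wrist [ 21 199  10  10  79] [ 0.4471 -0.2994  0.11  ] [ 0.4471 -0.2994  0.11  ]
wrist [ 207  205   98   87 6965] [ 0.5493 -0.134   0.11  ] [ 0.5467 -0.1331  0.11  ]
```

Call:
servo_tool(
  moves=[
    [-0.1,-0.06,0.3,0,0.8],
    [-0.1,-0.06,0.7,0,0.8],
    [-0.1,-0.06,1.1,0,0.8],
    [-0.1,-0.06,1.5,0,0.8],
    [-0.1,-0.06,1.8,0,0.8],
    [-0.1,-0.06,2.1,0,0.8],
    [-0.1,-0.06,2.4,0,0.8],
    [-0.1,-0.06,2.65,0,0.8],
    [-0.1,-0.06,2.65,0,0.8],
    [-0.1,-0.06,2.65,0,0.8],
  ],
)

```text
time: 30.05
tool_pos: [0.5227, -0.1269, 0.0813]
ee_rot: [3.141, -0.001, 2.807]
wrist_force: [0.4, 0.6, -2.6]
width: 0.0573
finger_force: 30.0
```

Call:
servo_tool(
  moves=[
    [0,0,0.1,0,0.8],
    [0,0,0.2,0,0.8],
    [0,0,0.25,0,0.8],
    [0,0,0.25,0,0.8],
  ],
)

```text
time: 30.38
tool_pos: [0.5228, -0.127, 0.0753]
ee_rot: [3.142, -0.0, 2.807]
wrist_force: [-0.1, 0.2, -1.5]
width: 0.0573
finger_force: 30.0
```

Call:
servo_tool(
  moves=[
    [0,0,0.1,0,0.8],
    [0,0,0.1,0,0.8],
    [0,0,0.1,0,0.5],
    [0,0,0.1,0,0.15],
    [0,0,0.1,0,0.15],
    [0,0,0.1,0,0.15],
    [0,0,-0.8,0,0.15],
    [0,0,-2,0,0.15],
    [0,0,-3.2,0,0.1],
    [0,0,-4.2,0,0],
  ],
)

```text
time: 31.22
tool_pos: [0.5234, -0.1272, 0.1831]
ee_rot: [3.142, 0.003, 2.807]
wrist_force: [-0.2, -0.2, 0.8]
width: 0.0878
finger_force: 0.0
```

```bash
python3 -c "
from h import *
reds('wrist',.110); mv(.415,-.1235,.2,1.246); o,s=snap('wrist','w12.png'); cv2.imwrite('pics/w12b.png',s['image'])"
```

```text
wrist [ 228  173   57   58 2596] [ 0.5207 -0.1268  0.11  ] [ 0.5205 -0.1264  0.11  ]
wrist [  85  179   63   56 2750] [ 0.4804 -0.2555  0.11  ] [ 0.4809 -0.2558  0.11  ]
wrist [ 46 188   9   9  61] [ 0.4475 -0.3089  0.11  ] [ 0.4473 -0.3086  0.11  ]
move [ 4.25 -1.29 -0.49] turn 14.91
```

View pics/w12b.png

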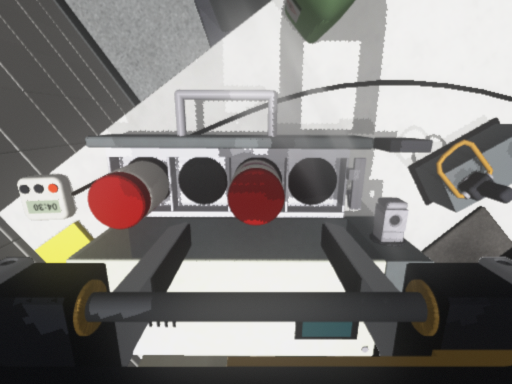

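Jar lids are at (120,200) and (256,195), in pockets 4 and 2. The drawer is out and the handle is free, so next I push it home on the bar with closed fingers.

```bash
python3 -c "
from h import *
mv(.3935,-.1164,.19,2.807); o,s=snap('top');print(onz(ray(s,(256.7,253.3)),.08))"
```

```text
move [ 5.15 -1.3  -0.18] turn -0.0
[ 0.35908098 -0.00064223  0.08      ]
```

Call:
servo_tool(
  moves=[
    [0.8,-0.2,0,0,0.3],
    [1.8,-0.5,0,0,0.6],
    [2.8,-0.8,0,0,1],
    [3.8,-1,0,0,1],
    [4.7,-1.2,0,0,1],
    [5.2,-1.3,0,0,1],
    [5.2,-1.3,0.8,0,1],
    [5.2,-1.3,1.8,0,1],
    [5.2,-1.3,2.8,0,1],
    [5.2,-1.3,3.8,0,1],
  ],
)

```text
time: 32.2
tool_pos: [0.3884, -0.1145, 0.083]
ee_rot: [3.141, -0.002, 2.807]
wrist_force: [0.5, -1.2, -0.6]
width: 0.0308
finger_force: 0.0
```

Call:
servo_tool(
  moves=[
    [0,0,0.8,0,1],
    [0,0,1.6,0,1],
    [0,0,1.9,0,1],
    [0,0,1.9,0,1],
    [0,0,1.9,0,1],
  ],
)

```text
time: 32.62
tool_pos: [0.389, -0.1148, 0.0375]
ee_rot: [3.141, -0.002, 2.807]
wrist_force: [-0.2, -0.3, 0.1]
width: 0.0006
finger_force: 0.0
```

```bash
python3 -c "
from h import *
x=np.array([.946,-.324]); e=np.array([.5097,-.155])-.013*x; print(e); mv(e[0],e[1],.043,2.807); print(robot.get_obs()['width'])"
```

```text
[ 0.497402 -0.150788]
move [-4.57  0.06 -0.23] turn -0.0
0.0005994331783362443
```

Call:
servo_tool(
  moves=[
    [-0.2,0,-0.2,0,1],
    [-0.4,0,-0.2,0,1],
    [-0.6,0,-0.2,0,1],
    [-0.9,0,-0.2,0,1],
    [-1.2,0,-0.2,0,1],
    [-1.6,0,-0.2,0,1],
    [-2,0.02,-0.2,0,1],
    [-2.4,0.03,-0.2,0,1],
    [-2.8,0.04,-0.2,0,1],
    [-3.1,0.05,-0.2,0,1],
  ],
)

```text
time: 33.45
tool_pos: [0.4643, -0.1399, 0.0426]
ee_rot: [-3.141, -0.0, 2.807]
wrist_force: [-2.0, -0.4, 0.8]
width: 0.0004
finger_force: 1.2
```

Call:
servo_tool(
  moves=[
    [-0.2,0,0,0,1],
    [-0.4,0,0,0,1],
    [-0.6,0,0,0,1],
    [-0.8,0,0,0,1],
    [-1,0,0,0,1],
    [-1.1,0,0,0,1],
    [-1.2,0,0,0,1],
    [-1.3,0,0,0,1],
    [-1.3,0,0,0,1],
  ],
)

```text
time: 34.2
tool_pos: [0.4918, -0.1494, 0.0426]
ee_rot: [-3.141, -0.005, 2.807]
wrist_force: [-7.8, 1.1, 4.3]
width: 0.0002
finger_force: 3.6
```

Call:
servo_tool(
  moves=[
    [-0.06,0,0,0,1],
    [-0.12,0,0,0,1],
    [-0.18,0,0,0,1],
    [-0.24,0,0,0,1],
    [-0.3,0,0,0,1],
    [-0.36,0,0,0,1],
    [-0.4,0,0,0,1],
    [-0.4,0,0,0,1],
    [-0.4,0,0,0,1],
  ],
)

```text
time: 34.95
tool_pos: [0.5011, -0.1527, 0.0426]
ee_rot: [-3.141, -0.005, 2.807]
wrist_force: [-6.8, 0.8, 4.0]
width: 0.0003
finger_force: 3.7
```

Call:
servo_tool(
  moves=[
    [-0.05,0,0,0,1],
    [-0.1,0,0,0,1],
    [-0.15,0,0,0,1],
    [-0.2,0,0,0,1],
    [-0.2,0,0,0,1],
    [-0.2,0,0,0,1],
  ],
)

```text
time: 35.45
tool_pos: [0.5032, -0.1534, 0.0426]
ee_rot: [-3.141, -0.012, 2.807]
wrist_force: [-14.3, 2.5, 8.6]
width: 0.0005
finger_force: 7.2
```

Call:
servo_tool(
  moves=[
    [0.3,0,0,0,1],
    [0.7,0,0,0,1],
    [1.2,0,0,0,1],
    [1.5,0,0,0,1],
    [1.5,0,-0.8,0,1],
    [1.5,0,-1.8,0,1],
    [1.5,0,-3,0,1],
    [1.5,0,-4.2,0,1],
    [1.5,0,-5.4,0,1],
    [1.5,0,-6,0,1],
  ],
)

```text
time: 36.28
tool_pos: [0.4746, -0.143, 0.1979]
ee_rot: [3.141, 0.009, 2.807]
wrist_force: [0.3, 0.1, 0.1]
width: 0.0007
finger_force: 0.0
```

Run:
```python
from h import *
o,s=snap('scene','s13.png'); a=cv2.imread('pics/scene1.png')
A=cv2.cvtColor(a,cv2.COLOR_BGR2GRAY).astype(np.float32)[140:190,255:325]; B=cv2.cvtColor(s['image'],cv2.COLOR_BGR2GRAY)
r=cv2.matchTemplate(B[125:220,240:345].astype(np.float32),A,cv2.TM_CCOEFF_NORMED); print(r.max(),np.unravel_index(r.argmax(),r.shape),'expect (15,15)')
print(o['tool_pos']); mv(.555,.065,.2,2.807)
w,ws=snap('wrist','w13.png'); reds('wrist',.11)
cv2.imwrite('pics/s13b.png',cv2.resize(np.hstack([a[100:260,190:350],s['image'][100:260,190:350]]),None,fx=2.5,fy=2.5))
```

```text
0.93727696 (np.int64(15), np.int64(15)) expect (15,15)
[ 0.47463326 -0.14303479  0.19788645]
move [-0.26  8.92  0.01] turn 0.0
```

```bash
python3 -c "
from h import *
mv(.599,.1065,.17,np.pi+.42)"
```

```text
move [-1.45 11.06  0.99] turn -7.2
```

Call:
servo_tool(
  moves=[
    [0,0.8,0,-0.4,0.57],
    [0,2,0,-1,0.57],
    [-0.1,3.4,0,-1.8,0.57],
    [-0.3,4.8,0,-2.6,0.57],
    [-0.5,6.2,0,-3.4,0.57],
    [-0.7,7.6,0,-4.2,0.57],
    [-0.9,9,0,-5,0.57],
    [-1.2,10.3,0,-6,0.57],
    [-1.4,11,0.2,-7,0.57],
    [-1.45,11.05,0.5,-7.2,0.57],
  ],
)

```text
time: 37.27
tool_pos: [0.5981, 0.1099, 0.1776]
ee_rot: [3.139, -0.001, -2.715]
wrist_force: [-0.1, 0.3, -0.2]
width: 0.0409
finger_force: 0.0
```

Call:
servo_tool(
  moves=[
    [0,0,0.2,0,0.57],
    [0,0,0.4,0,0.57],
    [0,0,0.4,0,0.57],
    [0,0,0.4,0,0.57],
  ],
)

```text
time: 37.6
tool_pos: [0.5967, 0.1052, 0.1697]
ee_rot: [3.141, -0.001, -2.725]
wrist_force: [-0.4, -0.1, -0.1]
width: 0.0409
finger_force: 0.0
```

Run:
```python
from h import *
mv(.599,.1065,.083,np.pi+.42); o,s=snap('wrist','w14.png'); print(proj(s,[.599,.1065,.111],o),o['tool_pos'],o['width'])
h=cv2.cvtColor(s['image'],cv2.COLOR_BGR2HSV)
m=((h[...,0]>12)&(h[...,0]<28)&(h[...,1]>110)&(h[...,2]>80)); m[240:]=0
n,l,st,c=cv2.connectedComponentsWithStats(m.astype(np.uint8))
for i in range(1,n):
    if st[i,4]>20:
        print(st[i],c[i])
ys,xs=np.where(m); P=np.array([onz(ray(s,(x,y),o),.073)[:2] for x,y in zip(xs,ys)])
print(cv2.minAreaRect(P.astype(np.float32)*1000))
g=cv2.cvtColor(s['image'],cv2.COLOR_BGR2GRAY); u=proj(s,[.599,.1065,.111],o).round().astype(int)
for y in range(u[1]-16,u[1]+24,2): print(y,g[y,u[0]-20:u[0]+21:2])
```

```text
move [-0.11  0.01  3.47] turn -0.03
[256.12907502 212.282696  ] [0.59670939 0.10522553 0.16971687] 0.04086207839530915
[232 147  45  55 455] [254.17142857 170.41758242]
((573.7835693359375, 93.20665740966797), (55.73060989379883, 44.715240478515625), 25.36825180053711)
196 [123  98  92  82  68  70  66  65  64  63  63  61  61  60  66  62  80  89
 101 120 106]
198 [128 116 112  89  71  73  69  62  60  60  58  57  59  65  67  63 102 114
 120 117  98]
200 [118 126 131 113  71  72  67  59  59  58  57  57  55  63  66  63 118 133
 119 101 100]
202 [108 116 139 123  70  74  65  59  59  56  59  58  56  59  68  63 122 136
 104  99  99]
204 [107 108 127 127  70  72  62  58  59  58  57  58  56  59  68  63  89 115
 102 100  99]
206 [109 107 107 105  69  72  63  62  63  63  61  62  59  59  66  63  80  99
  98  99  99]
208 [107 107 106 104  69  70  64  69  69  67  69  67  66  59  66  64  80  99
 100  99  99]
210 [107 105 106 103  72  70  66  71  72  71  71  70  67  60  66  64  89  99
  99  99  98]
212 [106 107 106 105  92  78  68  70  72  71  71  70  69  62  83  94  99  99
  99  99  99]
214 [106 10
[... 289 characters left out ...]
9 153 139 119 110  96 101 100 101 100 101 100  99
 100  99  98]
222 [169 169 168 169 168 201 236 232 220 225 164 153 136 124 115 107 102  99
  99  99  99]
224 [168 168 167 168 172 234 240 241 240 220 181 167 167 166 162 160 152 137
 126 116 107]
226 [170 169 171 170 201 239 240 241 240 240 238 218 209 216 178 164 164 165
 162 162 160]
228 [231 219 235 237 239 239 240 240 239 240 239 240 239 239 225 167 165 166
 164 162 163]
230 [238 238 238 239 239 240 240 240 240 240 239 239 238 239 215 166 164 164
 163 164 163]
232 [239 239 238 239 239 240 239 239 239 239 239 239 238 239 237 204 179 165
 163 165 165]
234 [238 238 239 238 238 238 238 238 238 238 238 238 237 238 238 238 236 214
 204 213 182]
```

Call:
servo_tool(
  moves=[
    [-0.13,0,0.8,0,0.57],
    [-0.13,0,1.8,0,0.57],
    [-0.13,0,2.6,0,0.57],
    [-0.13,0,3.2,0,0.57],
    [-0.13,0,3.45,0,0.57],
    [-0.13,0,3.45,0,0.57],
    [-0.13,0,3.45,0,0.8],
    [-0.13,0,3.45,0,1],
    [-0.13,0,3.45,0,1],
    [-0.13,0,3.45,0,1],
  ],
)

```text
time: 38.48
tool_pos: [0.6013, 0.1078, 0.0858]
ee_rot: [-3.141, 0.003, -2.722]
wrist_force: [-0.3, -0.8, -0.3]
width: 0.0173
finger_force: 0.0
```

Call:
servo_tool(
  moves=[
    [0,0,0,0,1],
    [0,0,0,0,1],
    [0,0,-0.5,0,1],
    [0,0,-1.2,0,1],
    [0,0,-2,0,1],
    [0,0,-2.8,0,1],
    [0,0,-3.6,0,1],
    [0,0,-4.2,0,1],
    [0,0,-4.6,0,1],
    [0,0,-4.6,0,1],
  ],
)

```text
time: 39.32
tool_pos: [0.6016, 0.108, 0.2026]
ee_rot: [-3.14, 0.005, -2.722]
wrist_force: [-0.8, 0.1, -1.6]
width: 0.0136
finger_force: 30.0
```

```bash
python3 -c "
from h import *
mv(.596,.002,.195,np.pi-.33)"
```

```text
move [ 1.93 -3.78  0.3 ] turn 7.16
```

Call:
servo_tool(
  moves=[
    [0.2,-0.3,0,0.7,1],
    [0.4,-0.8,0,1.5,1],
    [0.7,-1.4,0,2.4,1],
    [1,-2,0,3.4,1],
    [1.3,-2.6,0,4.4,1],
    [1.6,-3.1,0,5.4,1],
    [1.8,-3.5,0,6.4,1],
    [1.9,-3.75,0,7.1,1],
    [1.9,-3.75,0,7.15,1],
    [1.9,-3.75,0,7.15,1],
  ],
)

```text
time: 40.15
tool_pos: [0.5947, 0.0028, 0.1979]
ee_rot: [-3.141, -0.002, 2.813]
wrist_force: [-0.4, 0.9, -0.8]
width: 0.0136
finger_force: 30.0
```

Call:
servo_tool(
  moves=[
    [0,0,0,0,1],
    [0,0,0,0,1],
    [0,0,0,0,1],
  ],
)

```text
time: 40.4
tool_pos: [0.5952, 0.0035, 0.199]
ee_rot: [3.141, -0.0, 2.814]
wrist_force: [0.1, -0.4, -1.2]
width: 0.0139
finger_force: 30.0
```

Run:
```python
from h import *
import pickle
o,s=snap('wrist','w15.png'); pickle.dump((o,s),open('w15.pkl','wb')); a=o['tool_pos']; print(a,o['ee_rot'],o['width'])
for z in (a[2]-.0265,a[2]-.0765,.097): print(z,proj(s,[a[0],a[1],z],o))
cv2.imwrite('pics/w15b.png',cv2.resize(s['image'][100:250,156:356],(800,600),interpolation=cv2.INTER_CUBIC))
```

```text
[0.59519086 0.0034888  0.19902165] [ 3.14142319e+00 -3.90977273e-04  2.81374247e+00] 0.013872770676446017
0.17252165113801843 [256.3709884  221.18147849]
0.12252165113801843 [256.24446564 203.7320467 ]
0.097 [256.19601252 197.04961791]
```

View pics/w15b.png

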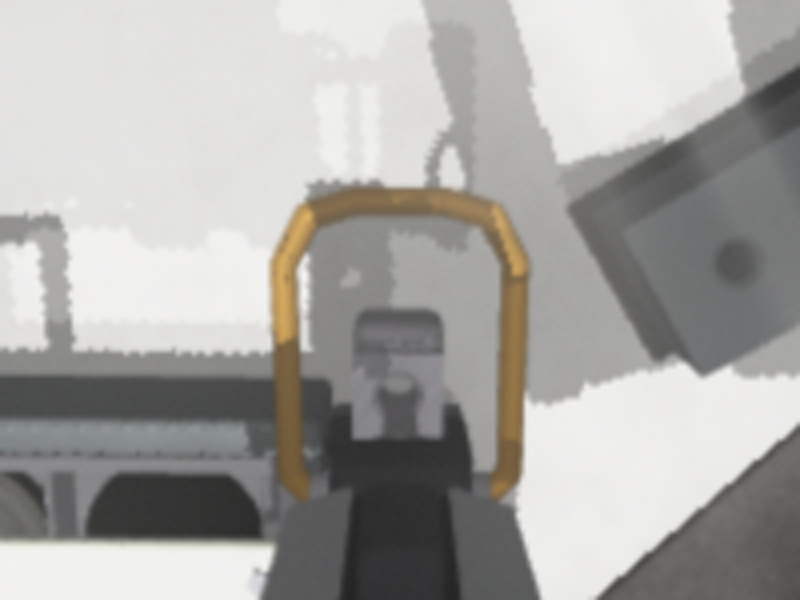

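Run:
```python
from h import *
import pickle
o,s=pickle.load(open('w15.pkl','rb'))
g=cv2.cvtColor(s['image'],cv2.COLOR_BGR2GRAY)
print('     ',list(range(243,270)))
for y in range(174,214): print(y,g[y,243:270])
print(proj(s,[.5951,.00266,.097],o))
```

```text
[243, 244, 245, 246, 247, 248, 249, 250, 251, 252, 253, 254, 255, 256, 257, 258, 259, 260, 261, 262, 263, 264, 265, 266, 267, 268, 269]
174 [137 137 137 137 137 137 137 138 136 137 147 162 167 167 167 167 166 166
 165 166 165 166 166 167 167 166 166]
175 [135 136 138 137 137 136 136 137 137 137 151 163 166 167 166 165 166 165
 164 164 164 166 167 167 166 166 166]
176 [136 136 137 135 130 127 128 127 127 128 132 147 153 153 154 153 152 152
 152 153 157 163 165 166 165 166 165]
177 [136 136 133 124 109 106 107 107 106 107 107 116 117 118 118 118 119 118
 118 117 129 143 155 164 166 166 167]
178 [136 134 120  99  91  90  91  91  92  91  91  92  92  92  92  92  92  92
  91  91  94 102 127 157 165 166 166]
179 [135 130 107  91  89  90  90  91  90  90  90  90  91  88  89  90  89  89
  90  89  89  89  98 144 162 166 165]
180 [135 123 100  94  94  97  96  94  96  96  96  96  95  94  94  94  95  94
  94  93  93  90  94 129 159 165 166]
181 [135 120 102 100 105 107 106 106 105 107 106 105 104 104 104 103 103 102
 101 103 100  99  98 120 155 165 166]
182 [134 116 105 108 113 113 113 114 114 113
[... 2855 characters left out ...]
 135 134 132 112  90  82  83  84  83  85  83  84 110
 130 134 137 136 134 104  68  54  52]
208 [ 62 115 132 132 132 134 126 121 103  83  80  82  85  86  81  80  81  99
 117 123 126 128 125  97  65  55  52]
209 [ 59  98 111 112 112 110  98  87  73  68  68  73  77  76  71  67  68  72
  77  86  94  96  96  75  58  52  52]
210 [50 57 57 59 59 58 55 53 52 52 52 52 54 53 53 52 52 51 52 55 57 57 57 55
 52 52 51]
211 [49 51 49 48 48 48 50 50 50 47 49 49 49 49 50 49 50 50 49 50 50 51 52 52
 51 52 53]
212 [48 50 50 49 49 49 48 48 49 50 49 49 50 49 49 49 50 50 51 51 52 51 52 50
 51 52 52]
213 [49 50 48 49 49 50 48 50 49 49 49 49 50 48 50 49 50 51 49 50 50 51 52 52
 51 51 53]
[255.43219429 197.21315201]
```

Run:
```python
from h import *
import pickle
o5,s5=pickle.load(open('w15.pkl','rb'))
im={14:cv2.imread('pics/w14.png'),15:s5['image']}
o4=dict(tool_pos=np.array([.59670939,.10522553,.16971687]),ee_rot=np.array([3.141,-.001,-2.725]))
for k,o,zw in ((14,o4,.058+.0178),(15,o5,o5['tool_pos'][2]-.0265+.0178)):
    h=cv2.cvtColor(im[k],cv2.COLOR_BGR2HSV); m=((h[...,0]>12)&(h[...,0]<28)&(h[...,1]>100)&(h[...,2]>60)); m[260:]=0
    M=R.from_euler('xyz',o['ee_rot']).as_matrix(); ys,xs=np.where(m); 
    c=(xs.min()+xs.max())/2; out=[]
    for x in range(int(c)-8,int(c)+9):
        r=ys[xs==x]; r=r[r<ys.min()+14]; out.append((x,r.mean()))
    x,r=np.mean(out,axis=0); p=onz(ray(s5,(x,r),o),zw); print(k,xs.min(),xs.max(),ys.min(),(x,r),'tool coords mm',(M.T@(p-o['tool_pos'])*1e3).round(1))
    if k==14: print('pin top',(M.T@(onz(ray(s5,(255.7,213.2),o),.111)-o['tool_pos'])*1e3).round(1))
M=R.from_euler('xyz',o5['ee_rot']).as_matrix(); print('hole',(M.T@(onz(ray(s5,(255.2,198.7),o5),.097)-o5['tool_pos'])*1e3).round(1))
```

```text
14 232 276 147 (np.float64(254.0), np.float64(148.0)) tool coords mm [52.2 -2.3 94. ]
pin top [-3.9 -0.5 58.7]
15 224 287 148 (np.float64(255.0), np.float64(nan)) tool coords mm [nan nan nan]
hole [ -1.9  -1.1 102. ]<stdin>:11: RuntimeWarning: Mean of empty slice.
  ret = ret.dtype.type(ret / rcount)
```

Run:
```python
from h import *
import pickle
o,s=pickle.load(open('w15.pkl','rb'))
h=cv2.cvtColor(s['image'],cv2.COLOR_BGR2HSV)
for x in (250,256,262): print(x,[tuple(int(v) for v in s['image'][y,x]) for y in range(144,157)])
M=R.from_euler('xyz',o['ee_rot']).as_matrix()
for r in (149,149.6,150): print((M.T@(onz(ray(s,(256,r),o),o['tool_pos'][2]-.0087)-o['tool_pos'])*1e3).round(1))
a=cv2.imread('pics/w14.png')
for x in (250,254,258): print(x,[tuple(int(v) for v in a[y,x]) for y in range(143,155)])
```

```text
250 [(203, 205, 206), (154, 156, 157), (124, 132, 137), (84, 106, 123), (79, 106, 126), (80, 110, 131), (78, 110, 132), (76, 104, 124), (75, 99, 116), (90, 106, 117), (121, 128, 132), (139, 141, 142), (139, 140, 141)]
256 [(223, 224, 226), (219, 221, 223), (190, 195, 200), (101, 124, 142), (84, 117, 141), (84, 121, 146), (81, 114, 137), (77, 105, 124), (76, 99, 117), (91, 106, 117), (122, 128, 131), (138, 140, 142), (138, 141, 141)]
262 [(201, 203, 204), (175, 177, 178), (148, 155, 160), (96, 120, 137), (86, 116, 137), (85, 115, 136), (83, 113, 135), (81, 107, 125), (80, 102, 118), (92, 108, 119), (124, 129, 133), (138, 140, 141), (139, 141, 142)]
[58.6 -0.4  8.7]
[58.2 -0.4  8.7]
[57.9 -0.4  8.7]
250 [(226, 228, 228), (224, 226, 227), (198, 208, 213), (123, 161, 185), (103, 163, 200), (105, 172, 212), (99, 156, 193), (104, 141, 167), (139, 150, 157), (173, 176, 177), (169, 172, 172), (176, 177, 178)]
254 [(225, 227, 227), (222, 225, 226), (197, 207, 214), (119, 162, 190), (105, 166, 204), (107, 176, 216), (102, 155, 190), (140, 166, 186), (210, 216, 220), (237, 238, 239), (235, 236, 237), (226, 228, 228)]
258 [(224, 226, 227), (223, 226, 227), (196, 207, 215), (117, 160, 189), (107, 169, 206), (108, 175, 213), (104, 153, 186), (147, 168, 184), (217, 220, 223), (237, 238, 239), (238, 239, 240), (237, 238, 239)]
```

Call:
servo_tool(
  moves=[
    [-0.145,-0.02,0.1,0,1],
    [-0.145,-0.02,0.3,0,1],
    [-0.145,-0.02,0.5,0,1],
    [-0.145,-0.02,0.7,0,1],
    [-0.145,-0.02,0.9,0,1],
    [-0.145,-0.02,1,0,1],
    [-0.145,-0.02,1.1,0,1],
    [-0.145,-0.02,1.2,0,1],
    [-0.145,-0.02,1.3,0,1],
    [-0.145,-0.02,1.3,0,1],
  ],
)

```text
time: 41.28
tool_pos: [0.5983, 0.0012, 0.1662]
ee_rot: [-3.142, -0.001, 2.812]
wrist_force: [-0.7, 1.3, -0.7]
width: 0.0137
finger_force: 30.0
```

Call:
servo_tool(
  moves=[
    [0,0,0.1,0,1],
    [0,0,0.2,0,1],
    [0,0,0.4,0,1],
    [0,0,0.6,0,1],
    [0,0,0.8,0,1],
    [0,0,1,0,1],
    [0,0,1.2,0,1],
    [0,0,1.4,0,1],
    [0,0,1.5,0,1],
    [0,0,1.5,0,1],
  ],
)

```text
time: 42.12
tool_pos: [0.598, 0.0012, 0.1281]
ee_rot: [-3.141, -0.002, 2.812]
wrist_force: [1.9, 0.6, -0.3]
width: 0.0137
finger_force: 30.0
```

Call:
servo_tool(
  moves=[
    [0,0,0.06,0,1],
    [0,0,0.12,0,1],
    [0,0,0.18,0,1],
    [0,0,0.22,0,1],
    [0,0,0.22,0,1],
    [0,0,0.22,0,1],
  ],
)

```text
time: 42.62
tool_pos: [0.5988, 0.0011, 0.1245]
ee_rot: [3.141, 0.001, 2.812]
wrist_force: [-0.6, 0.7, 2.1]
width: 0.0141
finger_force: 30.0
```

Call:
servo_tool(
  moves=[
    [0,0,0.05,0,1],
    [0,0,0.05,0,1],
    [0,0,0,0,0.8],
    [0,0,0,0,0.65],
    [0,0,0,0,0.65],
    [0,0,0,0,0.65],
    [0,0,-0.4,0,0.65],
    [0,0,-1,0,0.65],
    [0,0,-1.6,0,0.65],
    [0,0,-2.4,0,0.65],
  ],
)

```text
time: 43.45
tool_pos: [0.5979, 0.0012, 0.1836]
ee_rot: [-3.141, -0.002, 2.812]
wrist_force: [0.2, -0.1, -0.4]
width: 0.033
finger_force: 0.0
```

Call:
servo_tool(
  moves=[
    [0,0,0,0,0.65],
    [0,0,0,0,0.65],
    [0,0,0,0,0.65],
  ],
)

```text
time: 43.7
tool_pos: [0.5982, 0.0012, 0.183]
ee_rot: [-3.141, -0.001, 2.812]
wrist_force: [-0.9, 0.1, -0.5]
width: 0.0328
finger_force: 0.0
```

Run:
```python
from h import *
import pickle
o,s=snap('wrist','w16.png'); pickle.dump((o,s),open('w16.pkl','wb')); a=o['tool_pos']; print(a,o['ee_rot'],o['width'])
c=np.array([.5968,.0018]); 
for z in (.150,.119): print(z,proj(s,[*c,z],o))
x=np.array([.947,-.32]); print('loop end pred',proj(s,[*(c-.0556*x),.1148],o))
h=cv2.cvtColor(s['image'],cv2.COLOR_BGR2HSV); m=((h[...,0]>12)&(h[...,0]<28)&(h[...,1]>90)&(h[...,2]>60)); m[230:]=0
n,l,st,cc=cv2.connectedComponentsWithStats(m.astype(np.uint8)); print(st[st[:,4]>20])
g=cv2.cvtColor(s['image'],cv2.COLOR_BGR2GRAY); u=proj(s,[*c,.150],o).round().astype(int)
for y in range(u[1]-14,u[1]+16,2): print(y,g[y,u[0]-20:u[0]+21:2])
mv(*(c-.046*x),.17,2.812)
```

```text
[0.5982377  0.00118818 0.18297344] [-3.14146285e+00 -9.06563336e-04  2.81208137e+00] 0.03275897708187345
0.15 [256.50560497 216.72275672]
0.119 [256.41752964 205.91410284]
loop end pred [256.26689717 144.91754893]
[[     0      0    512    384 196084]
 [   231    143     30     62    334]
 [   274    157      6     47    175]]
203 [100 110 108  55  54  55  48  48  49  50  49  50  47  52  55  58  63 133
 128 121 155]
205 [ 81 108 103  55  55  54  49  50  50  47  49  47  49  49  62  62  66 136
 130 154 164]
207 [ 65 104 106  53  53  53  47  47  47  47  48  48  48  49  63  62  62 117
 102 147 162]
209 [ 59  55  56  54  54  53  49  49  51  49  50  50  50  50  60  61  55  56
  57 140 161]
211 [ 56  48  47  50  57  55  51  52  53  52  53  53  53  51  59  60  53  50
  51 111 158]
213 [ 52  47  46  51  58  53  53  54  54  53  54  54  54  54  57  59  52  50
  51  84 159]
215 [ 53  50  50  51  56  51  52  52  53  54  54  54  54  51  55  55  53  54
  54  65 153]
217 [ 60  58  59  59  59  53  51  52  52  52  51  53  54  50  59  61  62  62
  63  68 144]
219 [ 58  58  57  58  57  53  50  51  51  53  52  53  52  51  59  62  61  63
  63  68 145]
221 [ 55  58  58  57  59  55  48  50  52  51  53  53  53  51  57  60  59  60
  64  66 144]
223 [ 60  72  59  61  73  53  48  48  50  50  50  49  50  51  56  53  55  58
  63  64 128]
225 [67 71 70 70 71 55 49 48 49 50 50 49 52 51 52 52 54 55 57 56 99]
227 [60 60 61 61 62 61 57 58 57 56 58 57 57 60 63 63 62 64 65 65 78]
229 [61 61 61 61 61 62 61 62 61 63 63 62 62 64 62 63 65 65 66 66 70]
231 [61 61 61 61 61 61 61 60 62 61 62 62 62 62 64 64 64 64 63 64 67]
move [1.89 0.   0.49] turn 0.0
```

Call:
servo_tool(
  moves=[
    [0.7,0,0,0,0.65],
    [1.5,0,0,0,0.65],
    [1.9,0,0,0,0.65],
    [1.9,0,0.5,0,0.65],
    [1.9,0,1.1,0,0.65],
    [1.9,0,1.7,0,0.65],
    [1.9,0,2.2,0,0.65],
    [1.9,0,2.5,0,0.65],
    [1.9,0,2.8,0,0.65],
    [1.9,0,3.1,0,0.65],
  ],
)

```text
time: 44.58
tool_pos: [0.5538, 0.0165, 0.1055]
ee_rot: [3.142, -0.0, 2.812]
wrist_force: [-1.8, 0.0, 1.4]
width: 0.0328
finger_force: 0.6
```

Call:
servo_tool(
  moves=[
    [0,0,0.3,0,0.65],
    [0,0,0.6,0,0.65],
    [0,0,0.9,0,0.65],
    [0,0,1.2,0,0.65],
    [0,0,1.5,0,0.65],
    [0,0,1.7,0,0.65],
    [0,0,1.7,0,0.65],
  ],
)

```text
time: 45.17
tool_pos: [0.5524, 0.0167, 0.0618]
ee_rot: [-3.141, -0.003, 2.812]
wrist_force: [-0.2, 0.4, -0.3]
width: 0.0327
finger_force: 0.0
```

Run:
```python
from h import *
o,s=snap('scene','s17.png'); h=cv2.cvtColor(s['image'],cv2.COLOR_BGR2HSV); m=((h[...,0]>12)&(h[...,0]<28)&(h[...,1]>90)&(h[...,2]>60)); m[:150]=0;m[260:]=0;m[:,:190]=0;m[:,290:]=0
print(np.argwhere(m).min(0) if m.any() else 0,np.argwhere(m).max(0) if m.any() else 0,m.sum())
c=np.array([.5968,.0018]);x=np.array([.947,-.32])
for t in (1.57,.8,.4,0): print(t,proj(s,[*(c-.056*np.sin(t)*x),.108-.056*np.cos(t)]))
mv(*(c-.074*x),.044,2.812)
```

```text
[163 229] [198 263] 43
1.57 [251.44052085 188.13863968]
0.8 [246.99559153 196.11930919]
0.4 [241.99492823 195.97425617]
0 [236.15953735 192.9415044 ]
move [ 1.11 -0.    0.75] turn 0.0
```

Now I back out, lower, and push inwards with the fingers either side of the stud.

Call:
servo_tool(
  moves=[
    [0.5,0,0,0,0.65],
    [1.1,0,0,0,0.65],
    [1.1,0,0.4,0,0.65],
    [1.1,0,0.7,0,0.65],
    [1.1,0,0.7,0,0.65],
    [0.7,0,0.7,0,0.65],
    [0.3,0,0.7,0,0.65],
    [0,0,0.7,0,0.65],
    [-0.3,0,0.7,0,0.65],
    [-0.5,0,0.7,0,0.65],
  ],
)

```text
time: 46.05
tool_pos: [0.5671, 0.0119, 0.0464]
ee_rot: [3.141, 0.001, 2.812]
wrist_force: [0.0, -0.1, -0.1]
width: 0.0333
finger_force: 0.0
```

Run:
```python
from h import *
c=np.array([.5968,.0018]);x=np.array([.947,-.32])
mv(*(c-.016*x),.044,2.812)
```

```text
move [-0.62  0.    0.1 ] turn -0.0
```

Call:
servo_tool(
  moves=[
    [-0.1,0,0,0,0.65],
    [-0.2,0,0,0,0.65],
    [-0.3,0,0,0,0.65],
    [-0.4,0,0,0,0.65],
    [-0.5,0,0,0,0.65],
    [-0.6,0,0,0,0.65],
    [-0.65,0,0,0,0.65],
    [-0.65,0,0,0,0.65],
  ],
)

```text
time: 46.72
tool_pos: [0.5809, 0.0072, 0.0463]
ee_rot: [3.142, -0.0, 2.812]
wrist_force: [-0.0, -0.2, -0.1]
width: 0.0326
finger_force: 0.1
```

Call:
servo_tool(
  moves=[
    [0.5,0,0,0,0.65],
    [1.2,0,0,0,0.65],
    [2,0,0,0,0.65],
    [2.6,0,0,0,0.65],
    [2.6,0,-1,0,0.65],
    [2.6,0,-2.2,0,0.65],
    [2.6,0,-3.4,0,0.65],
    [2.6,0,-4.6,0,0.65],
    [2.6,0,-5.4,0,0.65],
    [2.6,0,-5.4,0,0.65],
  ],
)

```text
time: 47.55
tool_pos: [0.522, 0.0282, 0.1874]
ee_rot: [3.138, 0.011, 2.812]
wrist_force: [1.2, 0.2, -1.0]
width: 0.0328
finger_force: 0.0
```

Call:
servo_tool(
  moves=[
    [1,0,0,0,0.65],
    [2,0,0,0,0.65],
    [3,0,0,0,0.65],
    [4,0,0,0,0.65],
    [5,0,0,0,0.65],
    [5,0,0,0,0.65],
    [5,0,0,0,0.65],
  ],
)

```text
time: 48.13
tool_pos: [0.4001, 0.0689, 0.1804]
ee_rot: [-3.141, -0.0, 2.813]
wrist_force: [0.3, -0.6, 0.0]
width: 0.0329
finger_force: 0.0
```

Run:
```python
from h import *
c=np.array([.5968,.0018]);x=np.array([.947,-.32]);yy=np.array([.32,.947])
P=lambda d,l,z:[*(c+d*x+l*yy),z]
for n in ('wrist','scene','top'):
    o,s=snap(n,n+'18.png'); h=cv2.cvtColor(s['image'],cv2.COLOR_BGR2HSV); m=((h[...,0]>10)&(h[...,0]<30)&(h[...,1]>85)&(h[...,2]>45))
    u=proj(s,P(0,0,.09),o).round().astype(int); r=60 if n=='wrist' else 26
    k=m[max(u[1]-r,0):u[1]+r,max(u[0]-r,0):u[0]+r]; 
    print(n,o['tool_pos'].round(3),'brass',k.sum(),'pintop',proj(s,P(0,0,.15),o).round(1),'hinges',[proj(s,P(0,l,.108),o).round(1) for l in (-.02,.02)])
    for t in (0,.4,.8): print('  ',t,[proj(s,P(-.05*np.sin(t),l,.108-.05*np.cos(t)),o).round(1) for l in (-.02,.02)])
    ys,xs=np.where(k); print('   ',sorted(zip((xs+max(u[0]-r,0)).tolist(),(ys+max(u[1]-r,0)).tolist()))[:60])
```

```text
wrist [0.4   0.069 0.18 ] brass 1482 pintop [256.  414.6] hinges [array([238.7, 377.5]), array([273.3, 377.4])]
   0 [array([240.9, 344. ]), array([271., 344.])]
   0.4 [array([240.5, 333.9]), array([271.3, 333.9])]
   0.8 [array([239.8, 329.5]), array([272. , 329.5])]
    [(196, 322), (196, 323), (196, 324), (196, 325), (196, 326), (196, 327), (196, 328), (196, 329), (196, 330), (196, 356), (196, 357), (196, 358), (196, 359), (196, 360), (196, 361), (196, 362), (196, 363), (196, 364), (196, 365), (197, 322), (197, 323), (197, 324), (197, 325), (197, 326), (197, 327), (197, 328), (197, 356), (197, 357), (197, 358), (197, 359), (197, 360), (197, 361), (197, 362), (197, 363), (197, 364), (197, 365), (198, 322), (198, 323), (198, 324), (198, 356), (198, 357), (198, 358), (198, 359), (198, 360), (198, 361), (198, 362), (198, 363), (198, 364), (198, 365), (199, 356), (199, 357), (199, 358), (199, 359), (199, 360), (199, 361), (199, 362), (199, 363), (199, 364), (199, 365), (200, 356)]
scene [0.401 0.069 0.181] brass 64 pintop [235.3 164.5] hinges [array([241.4, 173.3]), array([229.9, 180.
[... 545 characters left out ...]
3, 197), (234, 196), (235, 195), (235, 196), (236, 195), (236, 196), (237, 194), (237, 195), (238, 193), (238, 194), (239, 193), (239, 194), (240, 192), (240, 193), (241, 176), (241, 177), (241, 178), (241, 191), (241, 192), (242, 174), (242, 175), (242, 176), (242, 177), (242, 178), (242, 179), (242, 180), (242, 190), (242, 191), (242, 192)]
top [0.401 0.069 0.181] brass 7 pintop [255.  171.3] hinges [array([260.9, 176.5]), array([248.5, 172.6])]
   0 [array([260.4, 180. ]), array([248.4, 176.2])]
   0.4 [array([258.6, 185.4]), array([246.5, 181.6])]
   0.8 [array([257.1, 189.6]), array([244.9, 185.7])]
    [(248, 173), (248, 174), (248, 175), (260, 177), (261, 177), (261, 178), (262, 177)]
```

Run:
```python
from h import *
def blob(f):
    a=cv2.imread('pics/'+f); h=cv2.cvtColor(a,cv2.COLOR_BGR2HSV); m=((h[...,0]<8)|(h[...,0]>172))&(h[...,1]>110)&(h[...,2]>50)
    n,l,st,c=cv2.connectedComponentsWithStats(m.astype(np.uint8)); return [(st[i].tolist(),c[i].round(1).tolist()) for i in range(1,n) if st[i,4]>15]
for f in ('scene1.png','scene18.png','top1.png','top18.png'): print(f,blob(f))
a,b=[cv2.cvtColor(cv2.imread('pics/'+f),cv2.COLOR_BGR2GRAY).astype(np.float32) for f in ('scene1.png','scene18.png')]
r=cv2.matchTemplate(b[125:220,240:345],a[140:190,255:325],cv2.TM_CCOEFF_NORMED); print(r.max(),np.unravel_index(r.argmax(),r.shape))
```

```text
scene1.png [([203, 221, 8, 16, 97], [206.3, 228.5]), ([275, 226, 23, 22, 414], [286.1, 237.1]), ([227, 267, 25, 25, 521], [238.7, 278.7])]
scene18.png [([257, 143, 11, 8, 39], [262.5, 146.9]), ([203, 222, 8, 16, 92], [206.7, 229.2])]
top1.png [([199, 177, 6, 7, 30], [201.9, 179.6]), ([167, 213, 18, 18, 257], [175.2, 221.7]), ([216, 227, 18, 18, 255], [224.8, 235.7])]
top18.png [([199, 177, 6, 7, 31], [201.4, 180.0])]
0.65005606 (np.int64(23), np.int64(35))
```

Run:
```python
from h import *
a,b,c=[cv2.cvtColor(cv2.imread('pics/'+f),cv2.COLOR_BGR2GRAY).astype(np.float32) for f in ('scene1.png','scene18.png','s13.png')]
r=cv2.matchTemplate(b[125:220,240:345],a[140:190,255:325],cv2.TM_CCOEFF_NORMED); print(r[15,15])
ta,tb=[cv2.cvtColor(cv2.imread('pics/'+f),cv2.COLOR_BGR2GRAY).astype(np.float32) for f in ('top1.png','top18.png')]
for (x0,x1,y0,y1) in ((280,330,185,220),(300,330,195,215)):
    r=cv2.matchTemplate(tb[y0-20:y1+20,x0-20:x1+20],ta[y0:y1,x0:x1],cv2.TM_CCOEFF_NORMED); print('top',r.max(),np.unravel_index(r.argmax(),r.shape),'exp 20,20')
for f in ('s13.png','s17.png','scene18.png'):
    im=cv2.imread('pics/'+f); h=cv2.cvtColor(im,cv2.COLOR_BGR2HSV); m=((h[...,0]<8)|(h[...,0]>172))&(h[...,1]>110)&(h[...,2]>50); m[:120]=0;m[200:]=0;m[:,:235]=0;m[:,320:]=0; print(f,m.sum())
o,s=snap('scene')
x=np.array([.947,-.32,0])
for d in (0,.03): print(d,[proj(s,np.array(p)-d*x).round(1) for p in ([.4935,-.2024,.056],[.526,-.1075,.056])])
g=cv2.cvtColor(s['image'],cv2.COLOR_BGR2GRAY)
for y in range(150,190,3): print(y,g[y,262:320:2])
robot.get_obs
mv(.40,.22,.25,2.812)
```

```text
0.28533268
top 0.9983727 (np.int64(20), np.int64(20)) exp 20,20
top 0.99621403 (np.int64(20), np.int64(20)) exp 20,20
s13.png 52
s17.png 10
scene18.png 39
0 [array([303.1, 157.5]), array([278.5, 174.5])]
0.03 [array([311.4, 162.5]), array([286.8, 180. ])]
150 [ 85  91  97  49  13  15  17  13  32  83 104 101  70  37  26  36  36  19
  38  14   2  26  81  84  85  83  85  82  73]
153 [105  98  73  84  69  25  47  89 107  92  57  29  22  14  21  17  15  22
  23  38  50  37  82  82  88  85  77  40  21]
156 [ 56  69  84  87  73  82 105  85  49  26  20  19  24  41  58  47  25  17
  14  12  21  41  83  84  67  37  16  23  25]
159 [106  94  55  40  36  35  30  26  24  16  12  29  63  62  44  15  36  68
  70  21  20  14  15  26  19  16  20  46  51]
162 [78 40 38 51 59 25 24 22 21 22 25 18 21 25 24 22 24 27 35 24 27 15 25 57
 79 49 21 38 43]
165 [78 20 35 35 43 25 24 24 22 27 23 21 24 21 22 24 26 25 24 19 24 46 73 83
 67 42 41 71 74]
168 [ 80  64  26  17  22  22  21  22  25  29  22  24  21  19  25  23  21  15
  25  39  29  17  18  21  31  54 112 205 202]
171 [ 57  71  82  71  37  21  22  23  24 
[... 154 characters left out ...]
  39
  49  57  38  19  15  19  52  86 177 202  83]
177 [ 53  75  86  84  85  85  83  81  58  22  15  23  21  21  25  14  31  42
  41  44  57  20  10  17  64  91 196 178  98]
180 [ 97  99  97 102 100  89  83  84  82  81  66  32  22  22  64  62  43  57
  83 134  74  18  10  17  74 101 184  58 190]
183 [ 99  98 120 174 184 186 139  89  84  82  85  80  83  81  82  66  82  84
  88 200 186  12   4  22  77 112  76 160 202]
186 [151 170 147 127 164 198 204 194 153  87  84  69  55  85  87  82  83  84
  93 199 162  10  14  33  82  99 109 199 202]
189 [185 206 206 202 178 135 132 168 134 115 145 105  83  85  77  81  83  83
 108 201 120  11   8  39  80  87 198 200 203]
move [ 2.03  5.72 -2.77] turn -0.0
```

The gripper hides the drawer in the scene camera. The top view, with no gripper in the way, matches the home position exactly (0.998, no shift). The loop is shut, the key is in its hole, and the gripper is clear, so I hand in.

```bash
python3 -c "
from h import *
print(robot.close_job())"
```

```text
the job is handed in; nothing more can be done
None
```

The job is handed in, with no verdict returned. By the camera checks, both jars stood in drawer pockets 2 and 4 before I pushed the drawer shut. At hand-in the drawer was home, the pin was through the stud with its loop shut, and the release key was back in its hole; I never went near the flask, but did not check it at the end.

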